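# Load screw cassettes into a case with a ratcheted lid board

### The job

Raise the case's lid board by its red bar to the top notch so that it stays up by itself, then slide every screw cassette on the table fully home into a bay of its own, in any order. Then lift the board past the top so that the pawl is thrown back, and lower it gently (do not let it drop) until it lies flat over the cassettes. Leave the other things on the table where they are.

Things in the scene. Friction and masses are not known exactly. Their poses are not given: they have to be found in the camera images.
- case: Collecting case, fixed to the table; origin on the table under its middle, z up. The lid board is hinged on its +y side (hinge line parallel to its x); the board's free edge points to -y when flat. Four open-topped bays stand side by side along x in a grey block 222 x 130 mm, 36 mm high, centred at y = -20 mm. Two hinge posts at y = +120 mm; orange pawl at the +x end
- hinge (a point): Middle of the board's hinge line, 88 mm above the table, 120 mm to the case's +y; axes as the case's
- board (a joint): Angle (rad) of the damped plywood lid (234 x 185 x 10 mm, 0.45 kg): 0 = flat, closed; grows as it is raised; end stop 1.66. Rests by itself in notches 0.37, 0.67, 0.97 and 1.27 (top); the pawl clicks past them going up and stops it going down. At about 1.5 to 1.55 a cam throws the pawl back; then the board comes down freely, resting nowhere; at about 0.1 on the way down the pawl is put in again
- pawl (a joint): Orange pawl (60 mm arm) at the case's +x end, between board and foot: 0 = in, leaning on the yellow notched sector; swings out to about 0.15 as a notch passes; 0.62 = thrown back, clear of the notches. It is top-heavy and stays on either side by its weight. Rad
- handle (a point): Middle of the board's red round pull bar: 12 mm thick, parallel to the hinge, 98 mm clear between two flat arms, 235 mm from the hinge line, 44 mm clear of the board's edge. At board angle a it lies 235*cos(a) mm from the hinge towards the case's -y and 235*sin(a) mm above the hinge. The bar can turn between fingers that pinch it from above. The point turns with the board
- cas1_mid (a point): Centre (37 mm above its underside) of screw cassette 1; None if absent. Upright white box with grey band, 40 mm (its x) x 100 mm (its y) x 40 mm tall, with a black grip fin 12 mm (x) x 60 mm (y) rising 34 mm more from the middle of its top: 74 mm in all, 0.15 to 0.3 kg. Its z is up; it can go in either way round
- cas2_mid (a point): Centre (37 mm above its underside) of screw cassette 2; None if absent. Upright white box with grey band, 40 mm (its x) x 100 mm (its y) x 40 mm tall, with a black grip fin 12 mm (x) x 60 mm (y) rising 34 mm more from the middle of its top: 74 mm in all, 0.15 to 0.3 kg. Its z is up; it can go in either way round
- cas3_mid (a point): Centre (37 mm above its underside) of screw cassette 3; None if absent. Upright white box with grey band, 40 mm (its x) x 100 mm (its y) x 40 mm tall, with a black grip fin 12 mm (x) x 60 mm (y) rising 34 mm more from the middle of its top: 74 mm in all, 0.15 to 0.3 kg. Its z is up; it can go in either way round
- cas4_mid (a point): Centre (37 mm above its underside) of screw cassette 4; None if absent. Upright white box with grey band, 40 mm (its x) x 100 mm (its y) x 40 mm tall, with a black grip fin 12 mm (x) x 60 mm (y) rising 34 mm more from the middle of its top: 74 mm in all, 0.15 to 0.3 kg. Its z is up; it can go in either way round
- bay1 (a point): Bay 1 (bays 52 mm apart along the case's x): where the centre (mid point) of a cassette lies when fully home, 43 mm above the table; axes as the case's. An upright slot 44 mm (x) x 104 mm (y), bevelled mouth 36 mm above the table, floor 6 mm above it; a cassette slides 30 mm down into it, its fin standing clear above the block
- bay2 (a point): Bay 2 (bays 52 mm apart along the case's x): where the centre (mid point) of a cassette lies when fully home, 43 mm above the table; axes as the case's. An upright slot 44 mm (x) x 104 mm (y), bevelled mouth 36 mm above the table, floor 6 mm above it; a cassette slides 30 mm down into it, its fin standing clear above the block
- bay3 (a point): Bay 3 (bays 52 mm apart along the case's x): where the centre (mid point) of a cassette lies when fully home, 43 mm above the table; axes as the case's. An upright slot 44 mm (x) x 104 mm (y), bevelled mouth 36 mm above the table, floor 6 mm above it; a cassette slides 30 mm down into it, its fin standing clear above the block
- bay4 (a point): Bay 4 (bays 52 mm apart along the case's x): where the centre (mid point) of a cassette lies when fully home, 43 mm above the table; axes as the case's. An upright slot 44 mm (x) x 104 mm (y), bevelled mouth 36 mm above the table, floor 6 mm above it; a cassette slides 30 mm down into it, its fin standing clear above the block
- hook_a: Bystander, to be left alone: bent steel bar (U shape about 130 x 72 mm, 12 mm thick) lying on the table
- hook_b: Bystander, to be left alone: a second bent steel bar, same shape
- bracket: Bystander, to be left alone: white plastic bracket, 135 x 38 x 30 mm
- end_cap: Bystander, to be left alone: black plastic end cap, 45 x 60 x 35 mm
- screw_jar: Bystander, to be left alone: clear jar with a blue lid, 60 mm across, 85 mm tall
- spanner: Bystander, to be left alone: open spanner, 170 mm long
- driver: Bystander, to be left alone: screwdriver, 190 mm long
There are look-alikes about, which are no part of the job. What is shaped like the part that bears cas4_mid but orange or yellow is not meant.

How it is judged:
On the way, in this order (a step that is already met when the one before it is completed fails the run):
1. the board stands by itself in the top notch, pawl in, nobody touching it (value of joint board between 1.22 and 1.36 rad and value of joint pawl below 0.2 rad and contact force between board and the fingers below 0.3 N), for 0.4 s.
2. with the board up, every cassette on the table is fully home in a bay (value of joint board above 1.15 rad and (distance between cas1_mid and bay1 below 0.007 m or distance between cas1_mid and bay2 below 0.007 m or distance between cas1_mid and bay3 below 0.007 m or distance between cas1_mid and bay4 below 0.007 m) and (distance between cas2_mid and bay1 below 0.007 m or distance between cas2_mid and bay2 below 0.007 m or distance between cas2_mid and bay3 below 0.007 m or distance between cas2_mid and bay4 below 0.007 m) and (distance between cas3_mid and bay1 below 0.007 m or distance between cas3_mid and bay2 below 0.007 m or distance between cas3_mid and bay3 below 0.007 m or distance between cas3_mid and bay4 below 0.007 m) and (distance between cas4_mid and bay1 below 0.007 m or distance between cas4_mid and bay2 below 0.007 m or distance between cas4_mid and bay3 below 0.007 m or distance between cas4_mid and bay4 below 0.007 m)), for 0.3 s.
3. the board is lifted past the top and the pawl is thrown back (value of joint board above 1.4 rad and value of joint pawl above 0.5 rad), for 0.05 s.
At the end, for the whole second after the job is handed in: The board lies flat (within 0.03 rad of closed) and at rest, every cassette present is in a bay with its centre within 7 mm of the bay's home point (value of joint board below 0.03 rad and (distance between cas1_mid and bay1 below 0.007 m or distance between cas1_mid and bay2 below 0.007 m or distance between cas1_mid and bay3 below 0.007 m or distance between cas1_mid and bay4 below 0.007 m) and (distance between cas2_mid and bay1 below 0.007 m or distance between cas2_mid and bay2 below 0.007 m or distance between cas2_mid and bay3 below 0.007 m or distance between cas2_mid and bay4 below 0.007 m) and (distance between cas3_mid and bay1 below 0.007 m or distance between cas3_mid and bay2 below 0.007 m or distance between cas3_mid and bay3 below 0.007 m or distance between cas3_mid and bay4 below 0.007 m) and (distance between cas4_mid and bay1 below 0.007 m or distance between cas4_mid and bay2 below 0.007 m or distance between cas4_mid and bay3 below 0.007 m or distance between cas4_mid and bay4 below 0.007 m) and velocity of joint board below 0.05 rad/s); the robot touches nothing.
It fails at once if the board slams shut (closing faster than 0.8 rad/s in the last 0.12 rad) (value of joint board below 0.12 rad and velocity of joint board below -0.8 rad/s).
It fails at once if a bystander is moved more than 40 mm (distance of any of hook_a, hook_b, bracket, end_cap, screw_jar, spanner, driver from where it was at the start of the episode above 0.04 m).
Of cas1, cas2, cas3, cas4 only 3 to 4 are there at a start; the rules pass over those that are not, and their reading is None.
At some moment in a run one of cas1, cas2, cas3, cas4 may be knocked a few centimetres aside while the robot is not near it.
Once in a run the grip may slacken for a moment while it holds something.
It also fails if it takes over 200 s, if anything falls off the work surface, if the arm or the gripper's body presses on something with over 40 N, if the wrist force passes 120 N, or if a joint passes its speed limit or range.

### The arm

A 6-joint arm with a two-finger parallel gripper is mounted at the origin on the work surface. World frame = base frame: x ahead of the robot, y to its left, z up, the work surface at z = 0. Lengths are in m, angles in rad, forces in N, time in s.
With the tool pointing down it reaches from about 0.3 to 0.875 m from the base axis. Payload 6.4 kg.
Tool frame: the origin (TCP) lies between the finger pads; the fingertips stand 22 mm ahead of it and the grasp point (between the pads) lies 3 mm ahead of it; z points along the fingers, y is the line along which they close (so a half turn about z gives the same grasp; the last joint's range is limited). The gripper opens to 85 mm and grips with 20 to 120 N. Pads are 22 mm wide; open, the fingers measure 114 mm over their backs; the gripper's body (76 mm by 85 mm) begins 54 mm behind the grasp point. The pads swing forward as they close: fully open they stand 13 mm farther back than shut.
Start: joints at [-1.346, 0.181, 1.607, -0, 1.354, -0.206], TCP at [0.24, -0.522, 0.217] pointing down, gripper open.
Joint ranges: [-2.99, 2.99], [-0.89, 2.07], [0.3, 2.58], [-1.14, 4.28], [0, 2.63], [-3.12, 3.12]. Speed limits (rad/s): [2.57, 2.57, 3.01, 3.14, 3.14, 3.14].

### API

Orientations are given as a unit quaternion [w, x, y, z].
In Python, from bench import ctrl, imaging, workorder gives the robot as it stands.
- The arm moves only by the shell command python3 -m pendant 'ROWS' [OPENING]. ROWS is JSON, a list of rows, each a list of 4 numbers: the shift along the tool's x, y, z in cm, then the turn about the tool's z in degrees. In form: [[dx, dy, dz, roll], ...]. A call has 1 to 12 rows; each row is the pose to reach, as a shift and turn from the pose commanded when the call began, along the tool's axes at that moment; what a row does not reach only later rows make up. A row lasts 1/12 s, in which the tool goes at most 41.7 mm and 7.16 degrees, less where a joint would pass 70% of its speed; a pose out of reach is approached as far as the arm can. A call with a gripper value outside its range is refused whole. OPENING is the opening, from 0 (shut) to 1 (fully open), set as the call begins (- or left out, the last holds). The fingers move at their own pace and stop on an object; the grip force is fixed at half the most. Time passes only in rows, so rows that repeat a pose let the fingers close. It gives the time, the measured TCP pose, the force, the opening and the grip force at its end, in the units of the state.
- ctrl.get_obs(): the state, without advancing time (a new reading comes with each control period).
- imaging.camera(name): name is "scene" or "side" or "wrist"; returns the picture (480x640x3 uint8, red, green, blue); there is no depth.
- imaging.camera_info(name): a dict with "K" (3x3 intrinsics, pixels), "T" (4x4, takes a point from camera to world coordinates); the wrist camera has in their place "tool_from_camera" (4x4, takes a point from camera to tool coordinates, whose origin is the TCP and whose axes are the flange's). Camera axes: x right, y up, looking along -z (the intrinsics and any distortion apply to the point x, -y, -z); pixel columns grow to the right and rows downward; lengths in m; the calibration is good to about 2 mm. The wrist camera is an equidistant fisheye: a pixel r from the principal point sees the ray r / f radians off the axis. A picture is of the moment at which its call begins: read the wrist's pose just before it. camera_info takes no time and is no camera call.
- workorder.hand_in(): hands the job in; it is judged then, once.
The state is a dict: "time_s": time; "q": joint angles; "dq": joint speeds; "joint_efforts": joint torques, N m; "eef_pos": TCP position; "eef_rot": TCP orientation; "wrist_force": force on the tool from outside, world axes, zero at the start; "torque": the same for the moment, N m; "opening": opening from 0.0 (shut) to 1.0 (fully open); "grasp_force": force on a finger pad.
Only numpy, scipy, OpenCV 4.12 (cv2) and the standard library are available. Lean on these libraries where they do the work, as an engineer would, in place of code of your own. Each camera call takes 0.05 s, during which the arm holds its last target. There are 200 camera calls.

## Working session

There is one attempt and no reset: what is moved stays moved. The work goes in short steps, Python scripts to look and compute and a shell command to move; the robot and the scene stay as the last step left them, time stands still between calls to the robot, and variables do not carry over. Pictures are saved under pics/ and viewed, at most 14 in all, crops included, and the job is handed in when it is done.

```bash
ls; mkdir -p pics
python3 - <<'E'
from bench import ctrl, imaging
import cv2
print(ctrl.get_obs())
for n in("scene","side","wrist"):
    i=imaging.camera_info(n);print(n,{k:(v.tolist() if hasattr(v,'tolist') else v) for k,v in i.items()})
    cv2.imwrite(f"pics/{n}0.png",imaging.camera(n)[:,:,::-1])
E
```

```text
pics
{'time_s': 0.0, 'q': array([-1.34631117e+00,  1.81570605e-01,  1.60800252e+00,  5.74797662e-06,
        1.35380981e+00, -2.06332076e-01]), 'dq': array([-0.00029115, -0.00066217,  0.00012648, -0.00054478,  0.00056605,
       -0.00039337]), 'joint_efforts': array([-1.77790273e-03, -4.44879842e+01, -3.51341665e+01, -3.63814679e-04,
        8.93039221e-03,  3.28997851e-05]), 'eef_pos': array([ 0.23999663, -0.52188064,  0.21577021]), 'eef_rot': array([-8.95129197e-04,  9.76888877e-01,  2.13745926e-01, -5.31874349e-06]), 'wrist_force': array([0.56758527, 0.32994531, 0.51181358]), 'torque': array([-0.01167693,  0.03487254,  0.05546303]), 'grasp_force': 0.0, 'opening': 0.9988198805658286}
scene {'K': [[446.7324416556216, 0.0, 324.62523648395], [0.0, 446.7324416556216, 232.51419586705993], [0.0, 0.0, 1.0]], 'T': [[-0.7466726478209018, -0.40862823440583734, 0.5248837233545077, 1.1160864713636534], [0.6650220509108157, -0.4763834813183698, 0.5751560227706591, 0.6810211761455716], [0.015020945326310523, 0.778512520627227, 0.6274493018787617, 0.7956757006126648], [0.0, 0.0, 0.0, 1.0]]}
side {'K': [[460.68350342854836, 0.0, 317.9866342344622], [0.0, 460.68350342854836, 239.05162770646373], [0.0, 0.0, 1.0]], 'T': [[-0.9615609175837232, 0.16546696475170858, -0.21913759456424853, 0.29164423963701924], [-0.27392786529836016, -0.5225703317319725, 0.8073931960368623, 0.9516938051572262], [0.019082096023015, 0.8363856359176627, 0.5478092201140607, 0.7331406485108621], [0.0, 0.0, 0.0, 1.0]]}
wrist {'K': [[371.64829954431775, 0.0, 320.9875682950511], [0.0, 371.64829954431775, 237.46172526270175], [0.0, 0.0, 1.0]], 'tool_from_camera': [[-0.00037262039193424205, 0.9548146712638658, 0.29720162296548436, 0.0761454304204569], [0.9999999127266486, 0.0002996282548102661, 0.0002911521980696646, 0.0005059742753578123], [0.00018894638667176687, 0.29720170551694913, -0.9548146995815882, -0.15781114046381037], [0.0, 0.0, 0.0, 1.0]]}
```

View pics/scene0.png

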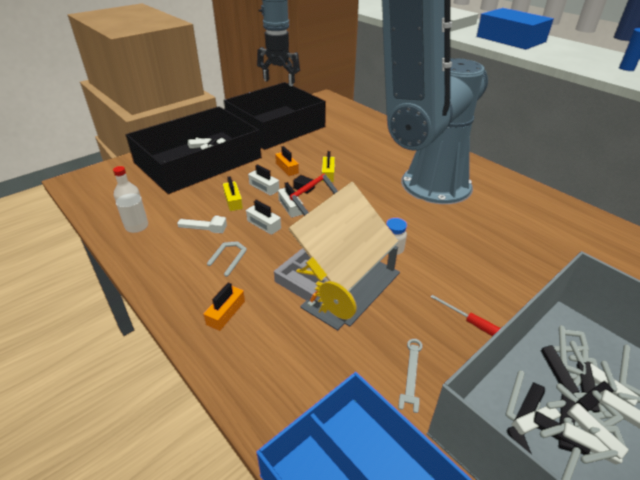

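View pics/side0.png

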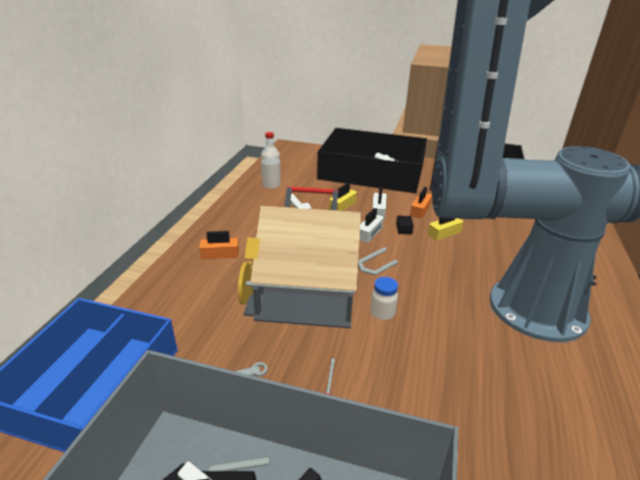

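The scene view shows a partly raised board (350,235), its red bar at (310,185), and white cassettes at (263,180), (263,217) and (290,200). The look-alikes are orange at (287,161) and (224,305), and yellow at (232,195) and (328,165). The side view shows the same whites at (380,205), (371,227) and (300,205).

```bash
cat > h.py <<'E'
import numpy as np, cv2
from bench import ctrl, imaging
from scipy.spatial.transform import Rotation as R
def tool(o=None):
    o=o or ctrl.get_obs(); w,x,y,z=o['eef_rot']; T=np.eye(4)
    T[:3,:3]=R.from_quat([x,y,z,w]).as_matrix(); T[:3,3]=o['eef_pos']; return T
def cam(n,T=None):
    i=imaging.camera_info(n); K=np.array(i['K'])
    return K,(np.array(i['T']) if n!='wrist' else (tool() if T is None else T)@np.array(i['tool_from_camera']))
def ray(n,uv,T=None):
    K,C=cam(n,T); a=(uv[0]-K[0,2])/K[0,0]; b=(uv[1]-K[1,2])/K[1,1]
    if n=='wrist':
        r=np.hypot(a,b); s=np.sin(r)/max(r,1e-9); d=np.array([a*s,-b*s,-np.cos(r)])
    else: d=np.array([a,-b,-1.])
    return C[:3,3],C[:3,:3]@d
def on(n,uv,z,T=None):
    c,d=ray(n,uv,T); return c+d*(z-c[2])/d[2]
def proj(n,p,T=None):
    K,C=cam(n,T); q=C[:3,:3].T@(np.asarray(p,float)-C[:3,3]); q=np.array([q[0],-q[1],-q[2]])
    if n=='wrist':
        h=np.hypot(q[0],q[1]); t=np.arctan2(h,q[2]); q=np.array([q[0]/h*t,q[1]/h*t,1])
    return K[0,0]*q[0]/q[2]+K[0,2],K[1,1]*q[1]/q[2]+K[1,2]
def tri(*obs):
    A=np.zeros((3,3));b=np.zeros(3)
    for o in obs:
        c,d=ray(*o); d=d/np.linalg.norm(d); P=np.eye(3)-np.outer(d,d); A+=P;b+=P@c
    return np.linalg.solve(A,b)
def rows(target,yaw=None):
    """shift in tool axes (cm) to target TCP; yaw = wanted world angle of tool y (deg)"""
    T=tool(); s=T[:3,:3].T@(np.asarray(target)-T[:3,3])*100
    yy=np.degrees(np.arctan2(T[1,1],T[0,1])); t=None if yaw is None else -((yaw-yy+90)%180-90)
    print('shift cm',s.round(2),'roll deg',t,'tool y yaw',yy.round(1))
def snap(n,f):
    T=tool(); im=imaging.camera(n); cv2.imwrite('pics/'+f,im[:,:,::-1]); return T,im
E
python3 - <<'E'
from h import *
print(on('scene',(263,180),.04),on('scene',(263,217),.04),on('scene',(290,200),.04))
a,b=on('side',(380,205),.04),on('side',(371,227),.04);print(a,b,on('side',(300,205),.04))
for s in [((290,195),(337,191)),((325,177),(292,190))]: print(s)
print('bar',tri(('scene',(325,177)),('side',(337,191))),tri(('scene',(294,192)),('side',(290,189))))
E
```

```text
[ 0.45604643 -0.33434492  0.04      ] [ 0.56913473 -0.17619027  0.04      ] [ 0.4597667  -0.19279964  0.04      ]
[ 0.43779584 -0.31422549  0.04      ] [ 0.44094947 -0.176671    0.04      ] [ 0.67459173 -0.23786557  0.04      ]
((290, 195), (337, 191))
((325, 177), (292, 190))
bar [0.50475557 0.00827413 0.23450912] [0.61193345 0.02692358 0.23926228]
```

View pics/wrist0.png

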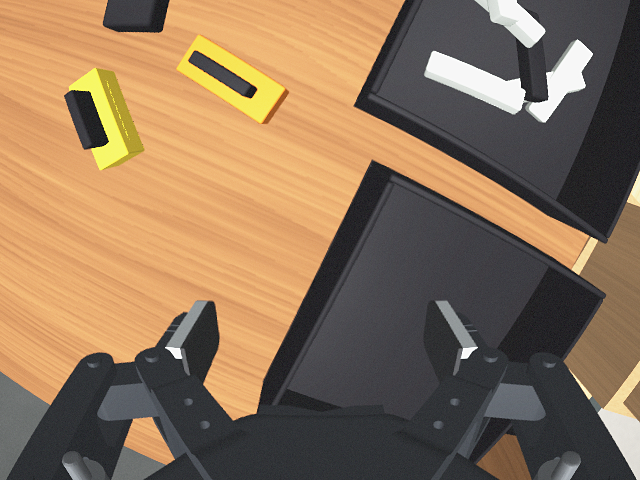

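The wrist view shows yellow look-alikes at (100,120) and (232,80), plus the end cap and the trays. I put the bar at about (0.558, 0.018, 0.237), so the board is near notch 0.67. Next I'll go to a high vantage point with the tool y axis across the bar.

Run:
```python
from h import *
print(tool().round(3)); rows([.45,-.13,.40],100)
```

```text
[[ 0.909  0.418 -0.     0.24 ]
 [ 0.418 -0.909  0.001 -0.522]
 [ 0.    -0.001 -1.     0.216]
 [ 0.     0.     0.     1.   ]]
shift cm [ 35.45 -26.88 -18.36] roll deg 14.683880446454793 tool y yaw -65.3
```

```bash
python3 -m pendant '[[2.5,-2,-3,1],[5,-4,-6,2],[8.5,-6.5,-7.5,4],[12,-9,-9,6],[15,-11.5,-10.5,8],[18.5,-14,-12,10],[22,-16.5,-13.5,12],[25,-19,-15,14],[28,-21.5,-16,14.7],[31,-24,-17,14.7],[34,-26,-18,14.7],[35.5,-27,-18.4,14.7]]' 1; python3 -m pendant '[[0,0,0,0],[0,0,0,0],[0,0,0,0]]'
python3 - <<'E'
from h import *
T,im=snap('wrist','w1.png'); np.save('T1.npy',T); print(T.round(3))
E
```

```text
time_s: 1.15
eef_pos: [0.4508, -0.1261, 0.402]
eef_rot: [0.0, 0.996, 0.088, 0.001]
wrist_force: [-0.0, -0.6, -0.2]
opening: 0.998
grasp_force: 0.0
time_s: 1.4
eef_pos: [0.4497, -0.1289, 0.4001]
eef_rot: [-0.0, 0.996, 0.087, -0.001]
wrist_force: [0.3, -0.1, -0.1]
opening: 1.001
grasp_force: 0.0
[[ 0.985  0.174 -0.001  0.45 ]
 [ 0.174 -0.985  0.    -0.129]
 [-0.001 -0.    -1.     0.4  ]
 [ 0.     0.     0.     1.   ]]
```

View pics/w1.png

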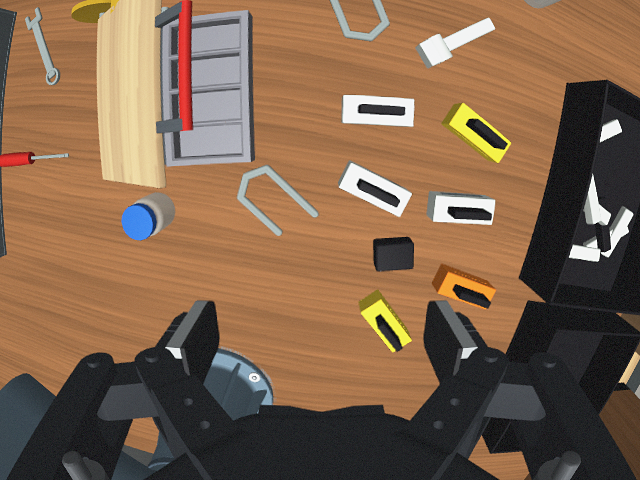

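Wrist view: three white cassettes have fins at (382,109), (378,185) and (468,213). Look-alikes are yellow at (478,132) and (386,322), and orange at (466,288). All bays are empty. The red bar runs from (184,2) to (186,130), and the block's right corners are (249,12) and (252,161). Measuring next.

```bash
cat >> h.py <<'E'
def fins(im,T,z=.074,far=False):
    """white boxes: white blob + inner dark fin -> fin-top centre and long-axis yaw"""
    hsv=cv2.cvtColor(im,cv2.COLOR_RGB2HSV); out=[]
    wh=((hsv[...,1]<40)&(hsv[...,2]>170)).astype(np.uint8); dk=(hsv[...,2]<70).astype(np.uint8)
    cs,_=cv2.findContours(dk,cv2.RETR_EXTERNAL,cv2.CHAIN_APPROX_NONE)
    for c in cs:
        if not 150<cv2.contourArea(c)<9000: continue
        m=np.zeros_like(dk); cv2.drawContours(m,[c],-1,1,-1); ring=cv2.dilate(m,np.ones((9,9)))-cv2.dilate(m,np.ones((3,3)))
        f=(wh*ring).sum()/ring.sum()
        if f<.5: continue
        P=np.array([on('wrist',p[0],z,T)[:2] for p in c],np.float32); r=cv2.minAreaRect(P); b=cv2.boxPoints(r)
        e=max((b[1]-b[0],b[2]-b[1]),key=np.linalg.norm)
        out.append((np.mean(c[:,0],0).round(),np.array(r[0]).round(4),np.degrees(np.arctan2(e[1],e[0]))%180,np.array(r[1]).round(3)))
    return out
E
python3 - <<'E'
from h import *
T=np.load('T1.npy'); im=cv2.imread('pics/w1.png')[:,:,::-1]
for f in fins(im,T): print(f)
a,b=on('wrist',(249,12),.036,T),on('wrist',(252,161),.036,T)
d=a-b;L=np.hypot(*d[:2]);u=d[:2]/L;v=np.array([-u[1],u[0]]);o=(a+b)[:2]/2+.085*v
print('len',L,'yaw',np.degrees(np.arctan2(u[1],u[0])),'origin',o,'hinge',o+.12*v,'bar',o+v*(.12-.235*np.cos(.67)))
print(on('wrist',(184,2),.234,T),on('wrist',(186,130),.234,T))
print(tri(('wrist',(186,130),T),('scene',(325,177))),tri(('wrist',(184,2),T),('scene',(294,192))))
E
```

```text
(array([469., 213.]), array([ 0.4482, -0.3427]), np.float32(98.453896), array([0.016, 0.068]))
(array([378., 193.]), array([ 0.4507, -0.2061]), np.float32(74.43919), array([0.062, 0.013]))
(array([381., 109.]), array([ 0.5599, -0.1887]), np.float32(98.0658), array([0.012, 0.06 ]))
len 0.21733153824240045 yaw 10.812150607008716 origin [0.54997029 0.07558308] hinge [0.52745953 0.19345278] bar [0.56201318 0.01252466]
[0.62302731 0.02680695 0.234     ] [0.50378586 0.003302   0.234     ]
[0.50280514 0.00529994 0.23004879] [0.61610792 0.02416828 0.2457917 ]
```

Run:
```python
from h import *
rows([.562,.014,.31],100.8);rows([.562,.014,.237],100.8)
```

```text
shift cm [ 13.57 -12.18   8.99] roll deg -0.8569048099091674 tool y yaw -80.1
shift cm [ 13.58 -12.18  16.29] roll deg -0.8569048099091674 tool y yaw -80.1
```

```bash
python3 -m pendant '[[3,-2.5,1,-0.5],[6,-5,2,-0.8],[9,-8,3,-0.8],[12,-11,5,-0.8],[13.6,-12.2,7,-0.8],[13.6,-12.2,9,-0.8],[13.6,-12.2,9,-0.8],[13.6,-12.2,9,-0.8]]' 0.55
python3 - <<'E'
from h import *
T,im=snap('wrist','w2.png'); np.save('T2.npy',T)
hsv=cv2.cvtColor(im,cv2.COLOR_RGB2HSV)
m=(((hsv[...,0]<8)|(hsv[...,0]>172))&(hsv[...,1]>150)&(hsv[...,2]>90)).astype(np.uint8)
n,l,s,c=cv2.connectedComponentsWithStats(m); k=1+s[1:,4].argmax(); print(s[k],c[k])
P=np.array([on('wrist',(x,y),.237,T)[:2] for y,x in np.argwhere(l==k)],np.float32); r=cv2.minAreaRect(P);print(r,T[:3,3])
E
```

```text
time_s: 2.12
eef_pos: [0.5617, 0.0136, 0.3091]
eef_rot: [-0.0, 0.996, 0.093, -0.002]
wrist_force: [-0.5, 0.7, 1.3]
opening: 0.551
grasp_force: 0.0
[ 311  146   19  179 2864] [320.33763966 234.58205307]
((0.5630408525466919, 0.014307275414466858), (0.12350142747163773, 0.011414539068937302), 10.638476371765137) [0.56172516 0.01364148 0.3091112 ]
```

View pics/w2.png

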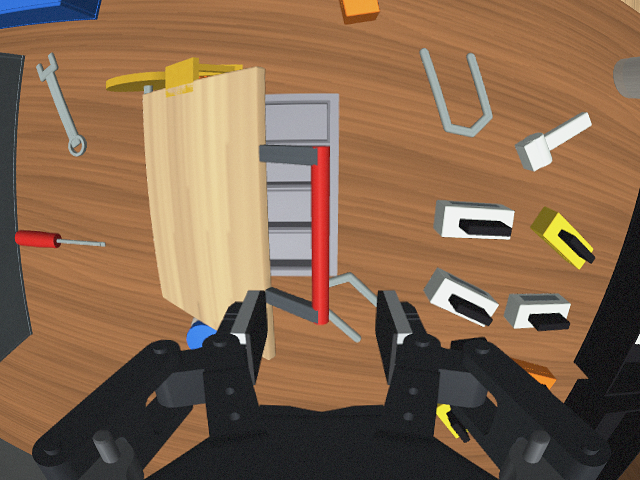

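The bar sits centred between the open fingers: its pixels are at x≈320, from y=146 to 325. I'll descend and grip.

```bash
python3 -m pendant '[[0.1,0,2.5,0],[0.1,0,5,0],[0.1,0,6.8,0],[0.1,0,7.2,0],[0.1,0,7.2,0],[0.1,0,7.2,0]]' 0.55;  python3 -m pendant '[[0,0,0,0],[0,0,0,0],[0,0,0,0],[0,0,0,0],[0,0,0,0]]' 0; python3 -m pendant '[[0,-0.9,-1.2,0],[0,-2.05,-2.3,0],[0,-3.4,-3.5,0],[0,-4.75,-4.5,0],[0,-6.2,-5.5,0],[0,-7.8,-6.3,0],[0,-9.9,-7.3,0],[0,-11,-7.7,0],[0,-12.1,-8.05,0],[0,-13.2,-8.35,0],[0,-13.2,-8.35,0],[0,-13.2,-8.35,0]]'
```

```text
time_s: 2.67
eef_pos: [0.5646, 0.014, 0.2409]
eef_rot: [0.0, 0.996, 0.093, 0.001]
wrist_force: [0.3, 0.0, 0.3]
opening: 0.552
grasp_force: 0.0
time_s: 3.08
eef_pos: [0.5639, 0.015, 0.2391]
eef_rot: [0.0, 0.996, 0.094, 0.0]
wrist_force: [-0.1, -0.0, -0.2]
opening: -0.0
grasp_force: 0.0
time_s: 4.08
eef_pos: [0.5389, 0.1451, 0.322]
eef_rot: [0.0, 0.996, 0.095, -0.0]
wrist_force: [-0.0, 0.7, -0.9]
opening: 0.003
grasp_force: 0.0
```

Run:
```python
from h import *
T,im=snap('wrist','w3.png'); np.save('T3.npy',T)
_,s=snap('scene','s3.png');_,d=snap('side','d3.png')
cv2.imwrite('pics/c3.png',np.hstack([cv2.resize(s[150:350,230:430],(400,400)),cv2.resize(d[150:350,210:410],(400,400))])[:,:,::-1])
```

```text
(no output)
```

View pics/c3.png

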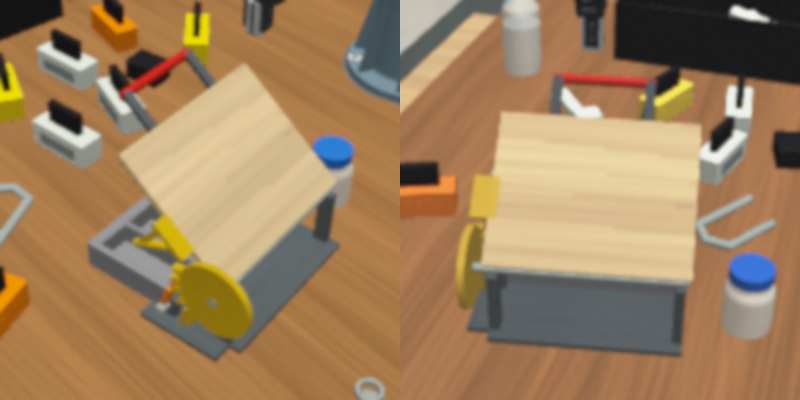

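Run:
```python
from h import *
print(proj('scene',[.24,-.522,.216]),proj('scene',tool()[:3,3]),proj('scene',[.563,.0143,.234]),proj('side',[.563,.0143,.234]))
d=cv2.imread('pics/d3.png');s=cv2.imread('pics/s3.png');cv2.imwrite('pics/f3.png',np.hstack([cv2.resize(s,(400,300)),cv2.resize(d,(400,300))]))
```

```text
(np.float64(279.0545306065208), np.float64(91.07706049616237)) (np.float64(357.36703737863826), np.float64(172.3117519053735)) (np.float64(307.714212253411), np.float64(186.2170237903419)) (np.float64(312.20709429123895), np.float64(189.47187819127154))
```

View pics/f3.png

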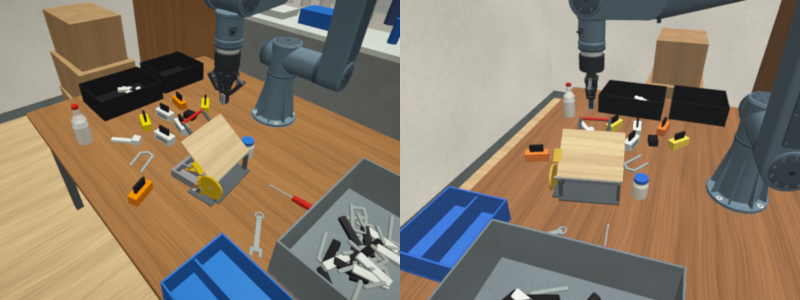

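Run:
```python
from h import *
d=cv2.imread('pics/d3.png');s=cv2.imread('pics/s3.png')
a=cv2.resize(s[120:200,320:400],(400,400),interpolation=cv2.INTER_NEAREST);b=cv2.resize(d[120:200,270:350],(400,400),interpolation=cv2.INTER_NEAREST)
cv2.imwrite('pics/g3.png',np.hstack([a,b])); print(proj('side',tool()[:3,3]))
def red(n,im,T=None):
    hsv=cv2.cvtColor(im,cv2.COLOR_BGR2HSV)
    m=(((hsv[...,0]<6)|(hsv[...,0]>174))&(hsv[...,1]>150)&(hsv[...,2]>90)).astype(np.uint8)
    k,l,st,c=cv2.connectedComponentsWithStats(m)
    return [(st[i].tolist(),c[i].round(1)) for i in range(1,k) if st[i,4]>60]
print(red('scene',s));print(red('side',d));print(red('w',cv2.imread('pics/w2.png')));print(red('w',cv2.imread('pics/w3.png')))
```

```text
(np.float64(305.9224878251818), np.float64(180.34529416690532))
[([114, 166, 11, 10, 88], array([119. , 170.4])), ([290, 174, 34, 25, 187], array([306.8, 186.2])), ([467, 313, 33, 23, 313], array([482.4, 323.9]))]
[([291, 187, 43, 7, 180], array([312. , 189.7]))]
[([311, 146, 19, 179, 2858], array([320.3, 234.4])), ([15, 230, 43, 18, 584], array([ 34.8, 238.5]))]
[([482, 156, 33, 158, 2067], array([498. , 233.9])), ([76, 229, 53, 19, 823], array([101.9, 237.7]))]
```

View pics/g3.png

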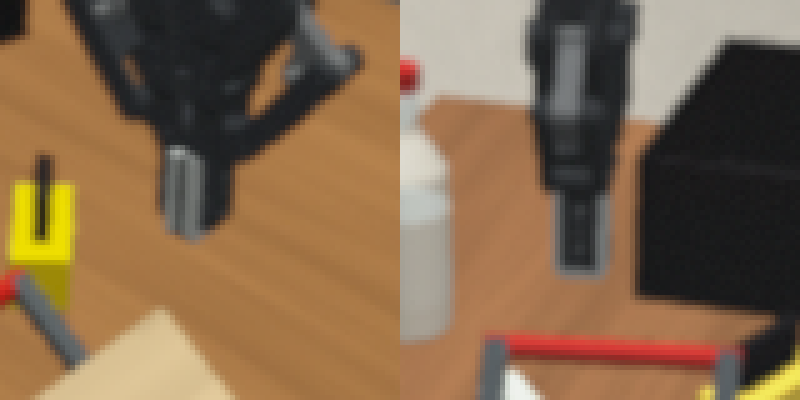

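Run:
```python
from h import *
T2,T3,T1=[np.load(f'T{i}.npy') for i in(2,3,1)]
print('tips',tri(('scene',(357.2,167)),('side',(306,174.5))),tool()[:3,3])
print('bar ss',tri(('scene',(306.8,186.2)),('side',(312,189.7))),'w23',tri(('wrist',(320.3,234.5),T2),('wrist',(498,234),T3)))
print('all',tri(('wrist',(320.3,234.5),T2),('wrist',(498,234),T3),('scene',(306.8,186.2)),('side',(312,189.7))))
print(ctrl.get_obs()['q'])
```

```text
tips [0.53929523 0.14273889 0.33370563] [0.53895935 0.14396117 0.3215219 ]
bar ss [0.56390748 0.01222508 0.23278678] w23 [0.56639376 0.01469246 0.23310537]
all [0.56535158 0.01413728 0.23337481]
[ 4.84660262e-02  7.52290559e-02  1.51472230e+00 -3.56496064e-04
  1.55284451e+00  1.43191270e+00]
```

Run:
```python
from h import *
T=np.load('T2.npy')
for z in(-.035,-.012,0,.022):
  for y in(-.0234,.0234):
    for x in(-.011,.011): print(z,y,x,np.round(proj('wrist',(T@[x,y,z,1])[:3],T)))
T=np.load('T3.npy')
for z in(-.012,.022): print(z,np.round(proj('wrist',(T@[0.011,0,z,1])[:3],T)))
im=cv2.imread('pics/w3.png'); cv2.imwrite('pics/g4.png',im[200:480,180:460])
```

```text
-0.035 -0.0234 -0.011 [262. 354.]
-0.035 -0.0234 0.011 [258. 306.]
-0.035 0.0234 -0.011 [378. 354.]
-0.035 0.0234 0.011 [382. 306.]
-0.012 -0.0234 -0.011 [269. 325.]
-0.012 -0.0234 0.011 [266. 281.]
-0.012 0.0234 -0.011 [372. 325.]
-0.012 0.0234 0.011 [374. 281.]
0 -0.0234 -0.011 [272. 313.]
0 -0.0234 0.011 [270. 271.]
0 0.0234 -0.011 [369. 313.]
0 0.0234 0.011 [371. 271.]
0.022 -0.0234 -0.011 [277. 293.]
0.022 -0.0234 0.011 [275. 255.]
0.022 0.0234 -0.011 [364. 293.]
0.022 0.0234 0.011 [366. 255.]
-0.012 [320. 282.]
0.022 [320. 255.]
```

View pics/g4.png

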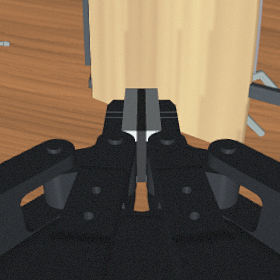

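The fingertips sit about 13 mm behind the reported TCP, where the brief says 22 mm ahead. The scene, side and wrist views all agree on this. So the true grasp point is about 32 mm behind the TCP, and I'll command positions accordingly (bar: TCP z ≈ 0.201).

```bash
python3 - <<'E'
from h import *
rows([.565,.0142,.201],100.7)
E
python3 -m pendant '[[0,3,0,0],[0,6,0,0],[0,9,0,0],[0,12,0,0],[0.2,13.2,0,0],[0.2,13.2,0,0],[0.2,13.2,0,0]]' 0.55
python3 - <<'E'
from h import *
rows([.565,.0142,.201],100.7)
E
```

```text
shift cm [ 0.16 13.23 12.05] roll deg 0.03473018943850548 tool y yaw -79.3
time_s: 4.82
eef_pos: [0.5656, 0.0147, 0.3217]
eef_rot: [-0.0, 0.996, 0.093, -0.0]
wrist_force: [-0.3, 0.6, 0.4]
opening: 0.551
grasp_force: 0.0
shift cm [-0.06  0.05 12.07] roll deg -0.050779071534236664 tool y yaw -79.4
```

```bash
python3 -m pendant '[[0,0,3,0],[0,0,6,0],[0,0,9,0],[0,0,11,0],[0,0,12,0],[0,0,12,0],[0,0,12,0]]';  python3 -m pendant '[[0,0,0,0],[0,0,0,0],[0,0,0,0],[0,0,0,0],[0,0,0,0]]' 0
```

```text
time_s: 5.4
eef_pos: [0.5659, 0.0162, 0.2028]
eef_rot: [-0.0, 0.996, 0.094, 0.0]
wrist_force: [0.6, 0.7, 0.7]
opening: 0.55
grasp_force: 0.0
time_s: 5.82
eef_pos: [0.5667, 0.0149, 0.2035]
eef_rot: [0.001, 0.996, 0.094, 0.001]
wrist_force: [2.1, -1.7, 1.3]
opening: 0.114
grasp_force: 58.5
```

```bash
python3 -m pendant '[[0,-0.9,-1.2,0],[0,-2.05,-2.3,0],[0,-3.4,-3.5,0],[0,-4.75,-4.5,0],[0,-6.2,-5.5,0],[0,-7.8,-6.3,0],[0,-9.9,-7.3,0],[0,-11,-7.7,0],[0,-12.1,-8.05,0],[0,-13,-8.3,0],[0,-13,-8.3,0],[0,-13,-8.3,0]]'
```

```text
time_s: 6.82
eef_pos: [0.5429, 0.1425, 0.2893]
eef_rot: [0.001, 0.996, 0.094, 0.003]
wrist_force: [-2.0, -4.6, 15.3]
opening: 0.119
grasp_force: 43.0
```

```bash
python3 -m pendant '[[0,0.5,0,0],[0,0.9,0.1,0],[0,1.3,0.2,0],[0,1.3,0.2,0],[0,1.3,0.2,0]]';  python3 -m pendant '[[0,0,0,0],[0,0,0,0],[0,0,0,0],[0,0,-1,0],[0,0,-4,0],[0,0,-6,0],[0,0,-6,0],[0,0,-6,0],[0,0,-6,0]]' 0.6
python3 - <<'E'
from h import *
T,im=snap('wrist','w5.png'); np.save('T5.npy',T)
_,s=snap('scene','s5.png');_,d=snap('side','d5.png')
cv2.imwrite('pics/c5.png',np.hstack([cv2.resize(s[120:360,200:440],(400,400)),cv2.resize(im,(400,400))])[:,:,::-1])
E
```

```text
time_s: 7.23
eef_pos: [0.5453, 0.1295, 0.2858]
eef_rot: [0.001, 0.996, 0.094, 0.002]
wrist_force: [0.9, -3.6, 8.3]
opening: 0.114
grasp_force: 59.0
time_s: 7.98
eef_pos: [0.5435, 0.1304, 0.3428]
eef_rot: [-0.0, 0.996, 0.094, -0.0]
wrist_force: [-0.9, 0.4, -0.7]
opening: 0.603
grasp_force: 0.0
```

View pics/c5.png

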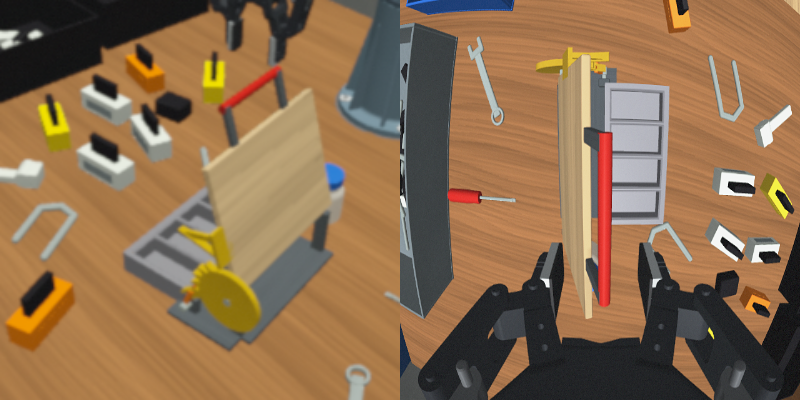

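Board is up at the top notch (scene crop, board at (265,175)). The bays are visible and empty. Next I'll turn the tool 90° so the camera faces away from the board, and look at bays and cassettes together.

```bash
python3 -m pendant '[[-0.5,2,0,7],[-1,4,0,14],[-1.5,6,0,21],[-2,8,1,28],[-2.5,10,2,35],[-3,12,3,42],[-3.5,14,4,49],[-4,16,5,56],[-4.5,18,6,63],[-5,20,7,70],[-5.5,22,8,77],[-5.6,22.4,9.3,84]]' 0.5 && python3 -m pendant '[[0,0,0,6],[0,0,0,6],[0,0,0,6],[0,0,0,6]]'
python3 - <<'E'
from h import *
T,im=snap('wrist','w6.png'); np.save('T6.npy',T); print(T.round(3),ctrl.get_obs()['q'].round(2))
for f in fins(im,T): print(f)
E
```

```text
time_s: 9.13
eef_pos: [0.5303, -0.103, 0.2493]
eef_rot: [0.001, 0.8, -0.6, 0.0]
wrist_force: [0.3, -0.6, 0.4]
opening: 0.5
grasp_force: 0.0
time_s: 9.47
eef_pos: [0.5308, -0.1, 0.2503]
eef_rot: [-0.0, 0.772, -0.636, 0.0]
wrist_force: [-0.6, 0.1, -0.3]
opening: 0.498
grasp_force: 0.0
[[ 0.19  -0.982  0.     0.531]
 [-0.982 -0.19   0.    -0.1  ]
 [-0.    -0.    -1.     0.25 ]
 [ 0.     0.     0.     1.   ]] [-0.41  0.07  1.66  0.    1.41  2.54]
(array([427., 118.]), array([ 0.4529, -0.2078]), np.float32(73.945526), array([0.061, 0.017]))
(array([308., 106.]), array([ 0.5604, -0.1899]), np.float32(98.84266), array([0.011, 0.058]))
(array([453.,   5.]), array([ 0.4466, -0.3167]), np.float32(19.856323), array([0.022, 0.013]))
```

View pics/w6.png

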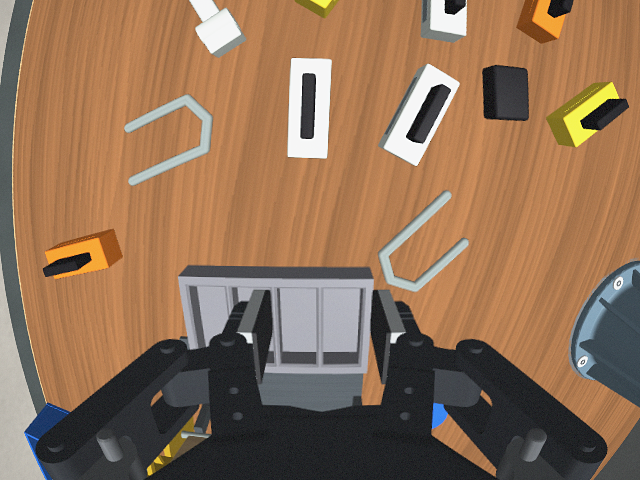

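Wrist view: cassette fins at (308,106), (428,113) and (453,5). The block spans roughly (180,270) to (373,373) and its bays are empty. I'll refine the case pose numerically from grey-level profiles.

Run:
```python
from h import *
o=np.array([.550,.0756]);t=np.radians(10.7);u=np.array([np.cos(t),np.sin(t)]);v=np.array([-u[1],u[0]])
def prof(f,T,pts):
    im=cv2.GaussianBlur(cv2.imread('pics/'+f),(3,3),0); h=cv2.cvtColor(im,cv2.COLOR_BGR2HSV)
    uv=np.array([proj('wrist',[*(o+x*u+y*v),.036],T) for x,y in pts],np.float32)
    g=cv2.remap(h,uv[:,0].copy(),uv[:,1].copy(),cv2.INTER_LINEAR).reshape(-1,3)
    return g[:,2].astype(int),g[:,1].astype(int)
for n in('5','6'):
    T=np.load(f'T{n}.npy'); f=f'w{n}.png'; print('cam case xy',n,[(cam('wrist',T)[1][:2,3]-o)@u,(cam('wrist',T)[1][:2,3]-o)@v])
    X=np.arange(-124,126,2)
    for y in([-20,-50] if n=='5' else [-60,-72]):
        V,S=prof(f,T,[(x/1000,y/1000) for x in X])
        e=[(int(X[i]),int(V[i+1]-V[i-1])) for i in range(1,len(X)-1) if abs(V[i+1]-V[i-1])>14]
        print('y',y,e)
    Y=np.arange(-100,60,2)
    for x in(-78,-26,26,78):
        V,S=prof(f,T,[(x/1000,y/1000) for y in Y])
        print('x',x,[(int(Y[i]),int(V[i+1]-V[i-1])) for i in range(1,len(Y)-1) if abs(V[i+1]-V[i-1])>14])
```

```text
cam case xy 5 [np.float64(0.07994163094201444), np.float64(0.05574987662753657)]
y -20 [(-108, 23), (-102, -42), (-100, -59), (-98, -59), (-96, -43), (-90, 46), (-88, 104), (-86, 70), (-54, -26), (-50, -15), (-48, -46), (-46, -60), (-44, -50), (-40, 81), (-38, 92), (-36, 35), (-2, -29), (4, -54), (6, -70), (10, 106), (12, 62), (48, -18), (50, -33), (56, -44), (58, 15), (60, 60), (62, 25), (98, -16), (100, -54), (102, -22), (104, 43), (106, 37)]
y -50 [(-108, 17), (-102, -35), (-100, -56), (-98, -62), (-96, -45), (-90, 41), (-88, 97), (-86, 69), (-54, -24), (-48, -51), (-46, -65), (-44, -42), (-40, 73), (-38, 89), (-36, 37), (-2, -24), (4, -49), (6, -64), (10, 94), (12, 66), (48, -15), (50, -33), (56, -41), (60, 57), (62, 23), (98, -25), (100, -53), (104, 43), (106, 34), (112, -17), (118, 16)]
x -78 [(-74, -17), (-72, -36), (-70, -64), (-68, -73), (-66, -21), (-64, 62), (-62, 100), (-60, 52), (30, -37), (32, -48), (34, 25), (36, 52), (38, 31), (40, 18), (56, -22)]
x -26 [(-74, -19), (-72, -37), (-70, -69), (-68, -68), (-66, -18), (-64, 50), (-62, 102), (-60, 63), (30, -39), (32, -29),
[... 1231 characters left out ...]
2, 102), (-80, 37), (-74, -18), (-70, 17), (12, -66), (14, -101), (16, -43), (30, 32), (32, 66), (34, 51), (36, 25), (38, 21), (46, -38), (48, -56), (50, -34)]
x -26 [(-98, -92), (-96, -88), (-94, -19), (-86, 16), (-84, 82), (-82, 95), (-80, 32), (-74, -15), (12, -57), (14, -101), (16, -51), (30, 38), (32, 69), (34, 49), (36, 24), (38, 19), (46, -41), (48, -56), (50, -30)]
x 26 [(-98, -92), (-96, -95), (-94, -16), (-84, 80), (-82, 96), (-80, 28), (-68, -24), (-66, -47), (-64, -41), (-62, -24), (-28, -20), (-26, -29), (-24, -33), (-22, -24), (-14, 17), (-12, 35), (-10, 26)]
x 78 [(-98, -103), (-96, -96), (-94, -17), (-84, 86), (-82, 96), (-80, 24), (-8, -15), (-6, -92), (-4, -129), (-2, -60)]
```

```bash
cat >> h.py <<'E'
O=np.array([.5508,.0765]);_t=np.radians(10.7);U=np.array([np.cos(_t),np.sin(_t)]);V=np.array([-U[1],U[0]])
def bay(i): return O+U*(-.078+.052*(i-1))-V*.02
E
python3 - <<'E'
from h import *
rows([.5603,-.1893,.10],8.5)
E
```

```text
shift cm [ 9.33 -1.18 15.05] roll deg 2.4568566583506026 tool y yaw -169.0
```

```bash
python3 -m pendant '[[3,-0.4,2,2.5],[6,-0.8,5,2.5],[9.3,-1.2,8,2.5],[9.3,-1.2,11,2.5],[9.3,-1.2,12,2.5],[9.3,-1.2,12,2.5],[9.3,-1.2,12,2.5]]' 0.6
python3 - <<'E'
from h import *
T,im=snap('wrist','w7.png')
for f in fins(im,T): print(f)
rows([.5603,-.1893,.031],8.5)
E
```

```text
time_s: 10.1
eef_pos: [0.5599, -0.1884, 0.1307]
eef_rot: [-0.0, 0.757, -0.654, -0.0]
wrist_force: [0.5, -0.2, 1.4]
opening: 0.599
grasp_force: 0.0
(array([484., 239.]), array([ 0.4572, -0.2107]), np.float32(74.32298), array([0.059, 0.027]))
(array([320., 242.]), array([ 0.5617, -0.1937]), np.float32(98.73807), array([0.011, 0.064]))
(array([524.,  43.]), array([ 0.454 , -0.3449]), np.float32(97.77358), array([0.028, 0.062]))
shift cm [ 0.03  0.08 10.11] roll deg -0.11653312457985976 tool y yaw -171.6
```

```bash
python3 -m pendant '[[0.2,0.05,3,0],[0.2,0.05,6,0],[0.2,0.05,9,0],[0.2,0.05,10,0],[0.2,0.05,10.1,0],[0.2,0.05,10.1,0]]' 0.6; python3 -m pendant '[[0,0,0,0],[0,0,0,0],[0,0,0,0],[0,0,0,0],[0,0,0,0],[0,0,0,0]]' 0;python3 -m pendant '[[0,0,-1,0],[0,0,-3,0],[0,0,-6,0],[0,0,-9,0],[0,0,-9,0],[0,0,-9,0]]'
python3 - <<'E'
from h import *
T,im=snap('wrist','w8.png'); np.save('T8.npy',T); print(T[2,3])
for f in fins(im,T,z=.074+.09): print(f,(T[:2,:2].T@(f[1]-T[:2,3])).round(4))
rows([*bay(2),T[2,3]],10.7)
E
```

```text
time_s: 10.65
eef_pos: [0.5608, -0.1914, 0.031]
eef_rot: [-0.0, 0.757, -0.654, 0.001]
wrist_force: [-0.4, 0.0, 0.6]
opening: 0.6
grasp_force: 0.0
time_s: 11.15
eef_pos: [0.5613, -0.1921, 0.0312]
eef_rot: [-0.0, 0.756, -0.654, 0.002]
wrist_force: [0.8, -0.2, 7.1]
opening: 0.129
grasp_force: 60.0
time_s: 11.65
eef_pos: [0.5608, -0.1921, 0.1216]
eef_rot: [-0.0, 0.756, -0.654, 0.002]
wrist_force: [-0.6, 1.3, -3.1]
opening: 0.129
grasp_force: 58.8
0.1216203399498665
(array([490., 248.]), array([ 0.5076, -0.2353]), np.float32(74.22453), array([0.033, 0.016])) [0.0351 0.0589]
(array([532.,  45.]), array([ 0.5058, -0.3112]), np.float32(98.04375), array([0.016, 0.035])) [0.11   0.0716]
shift cm [-24.51  -0.49  -0.21] roll deg -2.417511876492995 tool y yaw -171.7
```

```bash
cat >> h.py <<'E'
def inhand(im,T,ztop):
    """brightness jumps along tool x on the held box's top plane (world z=ztop)"""
    g=cv2.cvtColor(im,cv2.COLOR_RGB2HSV).astype(np.float32); X=np.arange(-80,81)
    for y in(-15,0,15):
        P=np.array([T[:2,3]+T[:2,0]*x/1e3+T[:2,1]*y/1e3 for x in X])
        uv=np.array([proj('wrist',[*p,ztop],T) for p in P],np.float32)
        s=cv2.remap(g,uv[:,0].copy(),uv[:,1].copy(),cv2.INTER_LINEAR).reshape(-1,3)
        w=(s[:,1]<45)&(s[:,2]>150); e=np.flatnonzero(np.diff(w.astype(int)))
        print('y',y,'white changes at x',X[e].tolist())
    X=np.arange(-40,41)
    for x in(38,44):
        P=np.array([T[:2,3]+T[:2,0]*x/1e3+T[:2,1]*y/1e3 for y in X])
        uv=np.array([proj('wrist',[*p,ztop],T) for p in P],np.float32)
        s=cv2.remap(g,uv[:,0].copy(),uv[:,1].copy(),cv2.INTER_LINEAR).reshape(-1,3)
        w=(s[:,1]<45)&(s[:,2]>150); e=np.flatnonzero(np.diff(w.astype(int)))
        print('x',x,'white changes at y',X[e].tolist())
E
python3 - <<'E'
from h import *
inhand(cv2.imread('pics/w8.png')[:,:,::-1],np.load('T8.npy'),.130)
E
```

```text
y -15 white changes at x [-17, -16, 0, 48]
y 0 white changes at x [27, 48]
y 15 white changes at x [0, 48]
x 38 white changes at y [-21, 19]
x 44 white changes at y [-21, 19]
```

```bash
python3 -m pendant '[[-3,0,0,-2.4],[-6,0,0,-2.4],[-9,0,0,-2.4],[-12,0,0,-2.4],[-15,-0.2,0,-2.4],[-18,-0.4,0,-2.4],[-21,-0.4,0,-2.4],[-23,-0.4,0,-2.4],[-24.3,-0.4,0,-2.4],[-24.3,-0.4,0,-2.4],[-24.3,-0.4,0,-2.4]]'
python3 - <<'E'
from h import *
T,im=snap('wrist','w9.png'); np.save('T9.npy',T); inhand(im,T,T[2,3]+.0084)
rows([*(bay(2)+T[:2,0]*.002+T[:2,1]*.001),.037],10.7)
c=cv2.resize(im[180:420,150:490],(800,565)); cv2.imwrite('pics/c9.png',c[:,:,::-1])
E
```

```text
time_s: 12.62
eef_pos: [0.5278, 0.0499, 0.1181]
eef_rot: [0.001, 0.77, -0.638, -0.001]
wrist_force: [1.3, 1.4, -2.2]
opening: 0.13
grasp_force: 58.8
y -15 white changes at x [-17, -16, 0, 48, 59, 67]
y 0 white changes at x [27, 48, 53, 67]
y 15 white changes at x [0, 48, 53, 67]
x 38 white changes at y [39]
x 44 white changes at y [39]
shift cm [-0.07 -0.04  8.14] roll deg -0.00331160711573375 tool y yaw -169.3
```

View pics/c9.png

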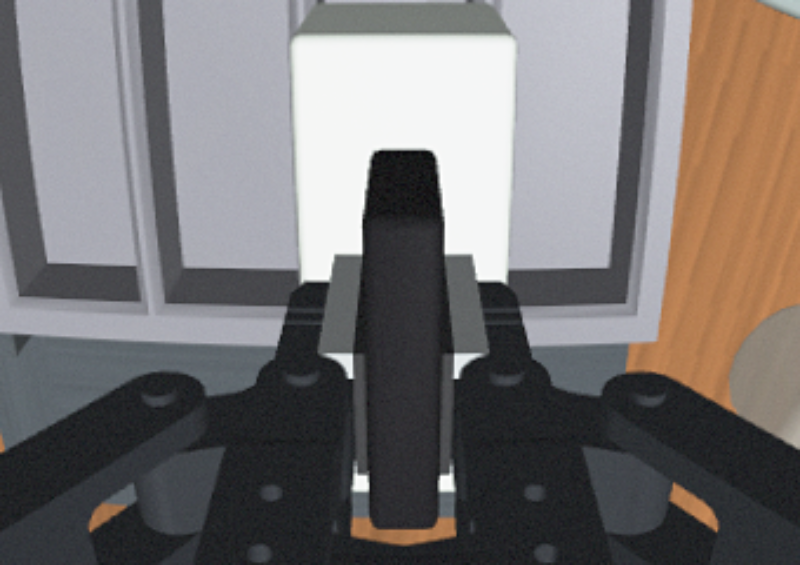

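The crop shows the cassette held squarely above bay 2, its white top at (405,160) in the crop, with bays 1, 3 and 4 empty. Lowering.

```bash
python3 -m pendant '[[-0.07,0,1.5,0],[-0.07,0,3,0],[-0.07,0,4.5,0],[-0.07,0,5.2,0],[-0.07,0,5.7,0],[-0.07,0,6.2,0],[-0.07,0,6.2,0],[-0.07,0,6.2,0]]'
```

```text
time_s: 13.33
eef_pos: [0.5288, 0.0495, 0.057]
eef_rot: [0.0, 0.77, -0.639, 0.0]
wrist_force: [0.7, 0.1, -4.1]
opening: 0.126
grasp_force: 60.9
```

```bash
python3 -m pendant '[[0,0,0.7,0],[0,0,1.3,0],[0,0,1.8,0],[0,0,2.05,0],[0,0,2.05,0],[0,0,2.05,0]]'; python3 -m pendant '[[0,0,0,0],[0,0,0,0],[0,0,0,0],[0,0,0,0]]' 0.3;  python3 -m pendant '[[0,0,-2,0],[0,0,-5,0],[0,0,-8,0],[2,0,-8,0],[5,0,-8,0],[8,0,-8,0],[11,0,-8,0],[11,0,-8,0],[11,0,-8,0]]' 0.3
python3 - <<'E'
from h import *
T,im=snap('wrist','w10.png');np.save('T10.npy',T); print(bay(2))
for f in fins(im,T): print(f)
print('z.080');[print(f) for f in fins(im,T,.080)]
E
```

```text
time_s: 13.83
eef_pos: [0.5287, 0.0504, 0.0372]
eef_rot: [0.0, 0.77, -0.638, 0.0]
wrist_force: [-2.7, 1.4, 5.6]
opening: 0.127
grasp_force: 62.3
time_s: 14.17
eef_pos: [0.5283, 0.0504, 0.0365]
eef_rot: [0.0, 0.77, -0.638, -0.0]
wrist_force: [0.2, -0.2, 0.3]
opening: 0.304
grasp_force: 0.0
time_s: 14.92
eef_pos: [0.549, -0.0591, 0.1165]
eef_rot: [-0.0, 0.769, -0.639, -0.0]
wrist_force: [-0.2, -0.0, -0.9]
opening: 0.302
grasp_force: 0.0
[0.5289654  0.05202041]
(array([521.,  57.]), array([ 0.4563, -0.2049]), np.float32(74.41392), array([0.069, 0.022]))
z.080
(array([521.,  57.]), array([ 0.4595, -0.2028]), np.float32(74.413895), array([0.067, 0.022]))
```

Run:
```python
from h import *
rows([.451,-.206,.131],-15.7)
```

```text
shift cm [12.76 12.31 -1.47] roll deg 26.295911687999848 tool y yaw -169.4
```

```bash
python3 -m pendant '[[2.5,2.5,-1.5,6],[5,5,-1.5,12],[7.5,7.5,-1.5,18],[10,10,-1.5,24],[12.8,12.3,-1.5,26.3],[12.8,12.3,-1.5,26.3],[12.8,12.3,-1.5,26.3],[12.8,12.3,-1.5,26.3]]' 0.6
python3 - <<'E'
from h import *
T,im=snap('wrist','w11.png');print(ctrl.get_obs()['q'].round(2))
for f in fins(im,T): print(f, (T[:2,:2].T@(f[1]-T[:2,3])).round(4)); 
rows([.451,-.206,.031],-15.7)
E
```

```text
time_s: 15.63
eef_pos: [0.4519, -0.2051, 0.1316]
eef_rot: [0.0, -0.605, 0.796, 0.0]
wrist_force: [-0.1, 0.9, 0.0]
opening: 0.601
grasp_force: 0.0
[-0.67  0.1   1.88  0.    1.16  2.75]
(array([324., 239.]), array([ 0.4485, -0.2114]), np.float32(74.441635), array([0.064, 0.011])) [0.0069 0.0016]
(array([271.,  33.]), array([ 0.4447, -0.3401]), np.float32(97.97627), array([0.011, 0.051])) [ 0.1319 -0.0293]
shift cm [ 0.15  0.08 10.06] roll deg 0.19086475958391702 tool y yaw 164.5
```

```bash
python3 -m pendant '[[0.3,0.1,3,0],[0.3,0.1,6,0],[0.3,0.1,9,0],[0.3,0.1,10,0],[0.3,0.1,10.05,0],[0.3,0.1,10.05,0]]' 0.6; python3 -m pendant '[[0,0,0,0],[0,0,0,0],[0,0,0,0],[0,0,0,0],[0,0,0,0],[0,0,0,0]]' 0;python3 -m pendant '[[0,0,-1,0],[0,0,-3,0],[0,0,-6,0],[0,0,-9,0],[0,0,-9,0],[0,0,-9,0]]'
python3 - <<'E'
from h import *
T,im=snap('wrist','w12.png'); np.save('T12.npy',T); inhand(im,T,T[2,3]+.0084)
rows([*bay(1),T[2,3]],10.7)
E
```

```text
time_s: 16.18
eef_pos: [0.4504, -0.208, 0.0313]
eef_rot: [-0.0, -0.605, 0.796, 0.001]
wrist_force: [0.6, -0.2, -0.2]
opening: 0.601
grasp_force: 0.0
time_s: 16.68
eef_pos: [0.4506, -0.2094, 0.0322]
eef_rot: [0.0, -0.604, 0.797, -0.001]
wrist_force: [-1.6, 1.2, 6.3]
opening: 0.128
grasp_force: 61.5
time_s: 17.18
eef_pos: [0.4512, -0.2099, 0.1234]
eef_rot: [0.001, -0.604, 0.797, -0.002]
wrist_force: [0.3, 0.1, -3.0]
opening: 0.131
grasp_force: 60.4
y -15 white changes at x [-17, -16, 0, 49]
y 0 white changes at x [28, 49]
y 15 white changes at x [0, 49]
x 38 white changes at y [-20, 19]
x 44 white changes at y [-20, 19]
shift cm [-24.96   4.08  -0.19] roll deg -26.322118127837626 tool y yaw 164.4
```

```bash
python3 -m pendant '[[-3,0.5,0,-4],[-6,1,0,-8],[-9,1.5,0,-12],[-12,2,0,-16],[-15,2.5,0,-20],[-18,3,0,-24],[-21,3.5,0,-26.3],[-23.5,4,0,-26.3],[-24.8,4.1,0,-26.3],[-24.8,4.1,0,-26.3],[-24.8,4.1,0,-26.3]]'
python3 - <<'E'
from h import *
T,im=snap('wrist','w13.png'); inhand(im,T,T[2,3]+.0084)
rows([*(bay(1)+T[:2,0]*.001+T[:2,1]*.0005),.037],10.7)
E
```

```text
time_s: 18.15
eef_pos: [0.4759, 0.0416, 0.1196]
eef_rot: [0.001, 0.77, -0.637, -0.001]
wrist_force: [0.0, 0.4, -2.3]
opening: 0.133
grasp_force: 60.3
y -15 white changes at x [-17, -16, 0, 49, 60, 68]
y 0 white changes at x [28, 49, 54, 68]
y 15 white changes at x [0, 49, 54, 68]
x 38 white changes at y [-32, -22, -21, 19]
x 44 white changes at y [-32, -22, -21, 19]
shift cm [-0.01 -0.17  8.29] roll deg 0.023468574498451744 tool y yaw -169.3
```

```bash
python3 -m pendant '[[0,-0.15,1.5,0],[0,-0.15,3,0],[0,-0.15,4.5,0],[0,-0.15,5.2,0],[0,-0.15,5.7,0],[0,-0.15,6.2,0],[0,-0.15,6.2,0],[0,-0.15,6.2,0]]'
```

```text
time_s: 18.87
eef_pos: [0.4787, 0.0438, 0.0616]
eef_rot: [-0.002, 0.769, -0.639, -0.002]
wrist_force: [-10.3, 19.0, 25.5]
opening: 0.132
grasp_force: 68.2
```

```bash
python3 -m pendant '[[-0.1,0.05,-0.7,0],[-0.25,0.1,-0.7,0],[-0.25,0.1,-0.7,0],[-0.25,0.1,-0.7,0]]'
python3 - <<'E'
from h import *
T,im=snap('wrist','w14.png'); inhand(im,T,T[2,3]+.0084); rows([*bay(1),.037],10.7)
E
python3 -m pendant '[[0,0,0.3,0],[0,0,0.6,0],[0,0,0.8,0],[0,0,0.8,0],[0,0,0.8,0]]'
```

```text
time_s: 19.2
eef_pos: [0.477, 0.0429, 0.0658]
eef_rot: [0.0, 0.77, -0.639, -0.0]
wrist_force: [0.4, 0.2, -1.6]
opening: 0.133
grasp_force: 64.0
y -15 white changes at x [-17, -16, 0, 49, 58, 66]
y 0 white changes at x [28, 49, 58, 66]
y 15 white changes at x [0, 49, 58, 66]
x 38 white changes at y [-28, -24, -22, -21, 24]
x 44 white changes at y [-28, -24, -22, -21, 24]
shift cm [ 0.08 -0.08  2.87] roll deg -0.06101629945362674 tool y yaw -169.4
time_s: 19.67
eef_pos: [0.4772, 0.0449, 0.0595]
eef_rot: [-0.001, 0.77, -0.638, -0.001]
wrist_force: [-8.1, 9.0, 20.6]
opening: 0.13
grasp_force: 68.1
```

Run:
```python
from h import *
T,im=snap('wrist','w15.png'); inhand(im,T,T[2,3]+.0084); rows([*bay(1),.037],10.7); print(ctrl.get_obs()['wrist_force'])
_,s=snap('scene','s15.png');_,d=snap('side','d15.png')
cv2.imwrite('pics/c15.png',np.hstack([cv2.resize(im[130:430,120:520],(480,600)),np.vstack([cv2.resize(s[160:320,240:400],(320,300)),cv2.resize(d[160:310,230:390],(320,300))])])[:,:,::-1])
```

```text
y -15 white changes at x [-17, -16, 0, 49, 59, 67]
y 0 white changes at x [28, 49, 59, 67]
y 15 white changes at x [0, 49, 59, 67]
x 38 white changes at y [-28, -24, -23, -21, 25]
x 44 white changes at y [-28, -24, -23, -21, 26]
shift cm [ 0.26 -0.02  2.25] roll deg -0.03532207774765084 tool y yaw -169.3
[-7.63232289  8.86459469 19.58138198]
```

View pics/c15.png

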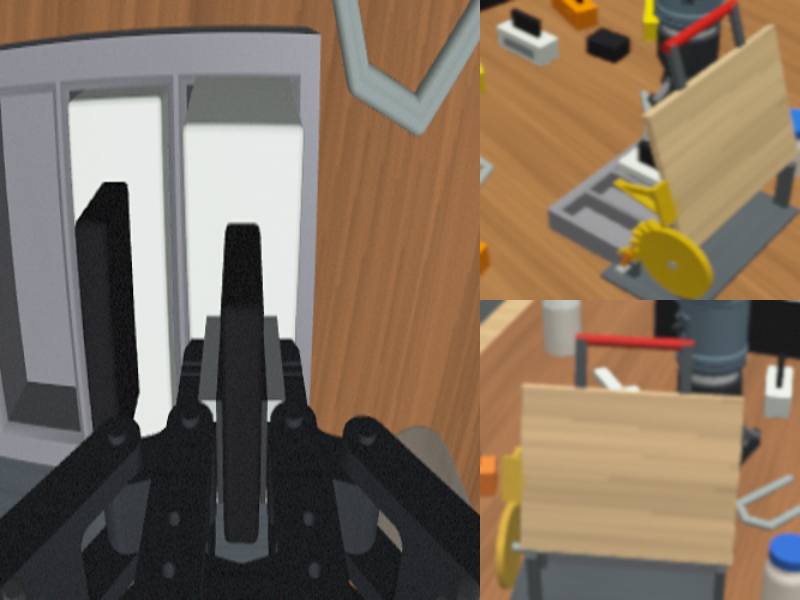

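Run:
```python
from h import *
T=tool(); print(T[:3,3],T[2,:3].round(4))
C=lambda p,z:(lambda w:(((w[:2]-O)@U*1e3).round(1),((w[:2]-O)@V*1e3).round(1)))(on('wrist',(120+p[0]/1.2,130+p[1]/2),z,T))
for n,p,z in[('slot1 L',(180,78),.036),('slot1 R',(302,78),.036),('box1 L',(185,122),T[2,3]+.0084),('box1 R',(302,122),T[2,3]+.0084),('box1 facebottom?',(190,78),.036),
 ('box2 L',(69,95),.046),('box2 R',(163,95),.046),('slot2 L',(63,82),.036),('slot2R',(175,78),.036),('fin2 far',(116,183),.080),('blockR',(320,30),.036)]: print(n,C(p,z))
print('tcp case',(T[:2,3]-O)@U,(T[:2,3]-O)@V)
```

```text
[0.47723693 0.04485281 0.05955321] [-2.2e-03  2.0e-04 -1.0e+00]
slot1 L (np.float64(-52.7), np.float64(-72.4))
slot1 R (np.float64(-102.7), np.float64(-72.4))
box1 L (np.float64(-58.6), np.float64(-67.1))
box1 R (np.float64(-98.5), np.float64(-67.1))
box1 facebottom? (np.float64(-56.9), np.float64(-72.4))
box2 L (np.float64(-7.9), np.float64(-71.0))
box2 R (np.float64(-47.3), np.float64(-69.7))
slot2 L (np.float64(-1.3), np.float64(-73.1))
slot2R (np.float64(-50.7), np.float64(-72.5))
fin2 far (np.float64(-36.8), np.float64(-57.5))
blockR (np.float64(-109.8), np.float64(-84.4))
tcp case -0.07815984102323965 -0.017438729624450946
```

Run:
```python
from h import *
T=tool()
c,d=ray('wrist',(215.8,347.5),T)
for z in(.075,.085,.095,.105,.115,.125):
    p=c+d*(z-c[2])/d[2]; print(z,(T[:3,:3].T@(p-T[:3,3])*1e3).round(1))
T1=np.load('T1.npy'); T5=np.load('T5.npy'); T2=np.load('T2.npy')
j=on('wrist',(140,222),.085,T1); print('jar',j,(j[:2]-O)@U,(j[:2]-O)@V, T[:2,:2].T@(j[:2]-T[:2,3]))
o=ctrl.get_obs(); print(o['q'].round(3),o['torque'])
```

```text
0.075 [-22.4 -50.  -15.4]
0.085 [-15.4 -46.5 -25.4]
0.095 [ -8.5 -43.1 -35.4]
0.105 [ -1.6 -39.6 -45.5]
0.115 [  5.3 -36.1 -55.5]
0.125 [ 12.2 -32.6 -65.5]
jar [0.3576214  0.11775646 0.085     ] -0.18215981370971257 0.07640594275538035 [-0.09378818  0.10405067]
[-1.560e-01  1.820e-01  1.963e+00  2.000e-03  9.970e-01  2.798e+00] [ 0.71973971  1.35930788 -0.3070981 ]
```

```bash
python3 -m pendant '[[0.1,0,-1,0],[0.2,0,-2.5,0],[0.3,0,-4.5,0],[0.3,0,-4.5,0],[0.3,0,-4.5,0],[0.3,0,-4.5,0]]'
python3 - <<'E'
from h import *
def pr(f,T):
    im=cv2.imread('pics/'+f); c,r=proj('wrist',(T@[.049,.012,-.0084,1])[:3],T); c=int(round(c)); 
    g=cv2.cvtColor(im,cv2.COLOR_BGR2HSV)[:,c-2:c+3].mean(1).astype(int)
    print(f,'pred top edge row',round(r),'pred bottom row',round(proj('wrist',(T@[.049,.012,.0316,1])[:3],T)[1]))
    print([(i,*g[i,1:]) for i in range(int(r)-60,int(r)+12,3)])
T,im=snap('wrist','w16.png'); np.save('T16.npy',T); print(T[:3,3])
pr('w16.png',T); pr('w12.png',np.load('T12.npy')); pr('w9.png',np.load('T9.npy'))
print(ctrl.get_obs()['wrist_force'],ctrl.get_obs()['torque'])
E
```

```text
time_s: 20.32
eef_pos: [0.4772, 0.0405, 0.1022]
eef_rot: [0.0, 0.77, -0.638, -0.0]
wrist_force: [-0.8, 0.1, -3.1]
opening: 0.13
grasp_force: 64.7
[0.47724987 0.04051406 0.10217965]
w16.png pred top edge row 192 pred bottom row 178
[(132, np.int64(138), np.int64(172)), (135, np.int64(140), np.int64(170)), (138, np.int64(141), np.int64(172)), (141, np.int64(141), np.int64(171)), (144, np.int64(141), np.int64(172)), (147, np.int64(42), np.int64(72)), (150, np.int64(14), np.int64(175)), (153, np.int64(11), np.int64(188)), (156, np.int64(12), np.int64(189)), (159, np.int64(12), np.int64(188)), (162, np.int64(12), np.int64(189)), (165, np.int64(12), np.int64(184)), (168, np.int64(11), np.int64(140)), (171, np.int64(10), np.int64(125)), (174, np.int64(12), np.int64(126)), (177, np.int64(8), np.int64(124)), (180, np.int64(9), np.int64(127)), (183, np.int64(9), np.int64(128)), (186, np.int64(11), np.int64(129)), (189, np.int64(10), np.int64(126)), (192, np.int64(10), np.int64(194)), (195, np.int64(2), np.int64(239)), (198, np.int64(1), np.int64(245)), (201, np.int64(1), np.int64(244))]
w12.pn
[... 1208 characters left out ...]
, np.int64(199)), (153, np.int64(12), np.int64(198)), (156, np.int64(12), np.int64(198)), (159, np.int64(14), np.int64(199)), (162, np.int64(12), np.int64(199)), (165, np.int64(13), np.int64(150)), (168, np.int64(16), np.int64(117)), (171, np.int64(14), np.int64(107)), (174, np.int64(18), np.int64(109)), (177, np.int64(13), np.int64(108)), (180, np.int64(14), np.int64(111)), (183, np.int64(11), np.int64(124)), (186, np.int64(8), np.int64(121)), (189, np.int64(10), np.int64(123)), (192, np.int64(7), np.int64(123)), (195, np.int64(8), np.int64(218)), (198, np.int64(1), np.int64(244)), (201, np.int64(0), np.int64(246))]
[-0.62540061 -0.71513009 -1.51455581] [-0.02038799 -0.04315766  0.00484577]
```

Run:
```python
from h import *
for f,rs in(('9',(147,166.5,194)),('16',(148,167.5,191.5))):
    T=np.load(f'T{f}.npy'); c=proj('wrist',(T@[.049,.012,-.0084,1])[:3],T)[0]
    k=lambda w:(((w[:2]-O)@U*1e3).round(1),((w[:2]-O)@V*1e3).round(1))
    print(f,'outer',k(on('wrist',(c,rs[0]),.036,T)),'slot',k(on('wrist',(c,rs[1]),.036,T)),'box',k(on('wrist',(c,rs[2]),T[2,3]+.0084,T)),'tcp',k(T[:3,3]))
    im=cv2.imread(f'pics/w{f}.png'); g=cv2.cvtColor(im,cv2.COLOR_BGR2HSV).astype(int)
    # slot side walls on row just inside slot and box sides
    for nm,r in(('above slot row',int(rs[1])-8),('slot row',int(rs[1])+6),('box row',int(rs[2])+8)):
        v=g[r,200:440,2]; e=[(200+i,int(v[i+2]-v[i-2])) for i in range(2,238) if abs(v[i+2]-v[i-2])>25 and abs(v[i+2]-v[i-2])==max(abs(v[j+2]-v[j-2]) for j in range(max(2,i-3),min(238,i+4)))]
        print(nm,[(x,dv,k(on('wrist',(x,r),T[2,3]+.0084 if nm=='box row' else .036,T))[0].item()) for x,dv in e])
```

```text
9 outer (np.float64(-46.9), np.float64(-84.3)) slot (np.float64(-47.1), np.float64(-71.6)) box (np.float64(-39.5), np.float64(-70.2)) tcp (np.float64(-27.6), np.float64(-21.9))
above slot row []
slot row [(202, -33, 52.2), (207, -75, 48.7), (217, 102, 41.6), (271, -53, 5.2), (275, 50, 2.6), (288, 106, -5.9), (347, -128, -44.2), (356, 55, -50.1), (362, 51, -54.0), (418, -144, -91.6), (428, 66, -98.6)]
box row [(204, -34, 22.5), (208, -71, 20.7), (210, -71, 19.8), (219, 96, 15.8), (274, 80, -7.7), (368, -62, -46.4), (415, -130, -66.5), (416, -130, -66.9), (427, 73, -71.7)]
16 outer (np.float64(-97.0), np.float64(-84.4)) slot (np.float64(-97.1), np.float64(-72.5)) box (np.float64(-91.0), np.float64(-71.0)) tcp (np.float64(-79.0), np.float64(-21.7))
above slot row [(374, -33, -110.7), (388, -53, -119.4), (393, 72, -122.5), (406, -44, -130.6)]
slot row [(202, -72, -4.3), (210, 33, -9.6), (272, 52, -48.9), (278, -46, -52.6), (362, 63, -103.6), (372, -27, -109.7), (394, -54, -123.4), (398, 64, -125.9), (437, -53, -151.1)]
box row [(204, 96, -29.1), (265, -110, -55.4), (272, 121, -58.4), (370, -93, -98.7)]
```

```bash
python3 -m pendant '[[-0.12,-0.05,1,0],[-0.12,-0.05,2,0],[-0.12,-0.05,3,0],[-0.12,-0.05,3.6,0],[-0.12,-0.05,3.6,0],[-0.12,-0.05,3.6,0]]';python3 -m pendant '[[0,0,0.2,0],[0,0,0.4,0],[0,0,0.4,0],[0,0,0.4,0]]'; python3 -m pendant '[[0,0,0.2,0],[0,0,0.4,0],[0,0,0.4,0],[0,0,0.4,0]]'
python3 - <<'E'
from h import *
o=ctrl.get_obs(); print(o['torque'],((o['eef_pos'][:2]-O)@U, (o['eef_pos'][:2]-O)@V))
E
```

```text
time_s: 20.87
eef_pos: [0.4774, 0.0419, 0.0663]
eef_rot: [0.001, 0.77, -0.638, -0.001]
wrist_force: [-1.3, 0.0, -2.0]
opening: 0.128
grasp_force: 64.7
time_s: 21.2
eef_pos: [0.4781, 0.0418, 0.0633]
eef_rot: [-0.0, 0.77, -0.638, 0.0]
wrist_force: [0.1, 0.6, -2.3]
opening: 0.126
grasp_force: 64.7
time_s: 21.53
eef_pos: [0.4787, 0.042, 0.0601]
eef_rot: [-0.0, 0.77, -0.638, 0.0]
wrist_force: [-2.1, 2.2, 5.5]
opening: 0.129
grasp_force: 66.1
[-0.00859044  0.48141618 -0.08838839] (np.float64(-0.07728261446218399), np.float64(-0.02051413657701818))
```

```bash
python3 -m pendant '[[0,0,0,0],[0,0,0,0],[0,0,0,0],[0,0,0,0],[0,0,0,0]]' 0.3
python3 - <<'E'
from h import *
T,im=snap('wrist','w17.png'); np.save('T17.npy',T)
k=lambda w:[((w[:2]-O)@U*1e3).round(1).item(),((w[:2]-O)@V*1e3).round(1).item()]
g=cv2.cvtColor(im,cv2.COLOR_RGB2HSV).astype(int)
w=((g[...,1]<8)&(g[...,2]>222)).astype(np.uint8)
n,l,s,c=cv2.connectedComponentsWithStats(w)
for i in range(1,n):
    if s[i,4]>1500:
        x,y,ww,hh,a=s[i]; print(s[i],'home z:',k(on('wrist',(x,y+15),.046,T)),k(on('wrist',(x+ww,y+15),.046,T)),'end',k(on('wrist',(x+ww/2,y),.046,T)))
E
```

```text
time_s: 21.95
eef_pos: [0.4781, 0.0418, 0.0591]
eef_rot: [0.0, 0.77, -0.638, -0.0]
wrist_force: [-0.1, -0.1, -0.5]
opening: 0.298
grasp_force: 0.0
[ 179  187   81  157 5640] home z: [-7.6, -62.0] [-48.6, -61.2] end [-29.2, -68.8]
[ 273  213   96  149 7634] home z: [-54.4, -48.4] [-100.5, -48.3] end [-77.5, -55.7]
```

Run:
```python
from h import *
T=np.load('T17.npy'); im=cv2.imread('pics/w17.png'); g=cv2.cvtColor(im,cv2.COLOR_BGR2HSV).astype(int)
T15=tool()
for c in(285,300,345,360): print(c,[(r,*g[r,c,1:].tolist()) for r in range(140,260,5)])
g15=cv2.cvtColor(cv2.imread('pics/w15.png'),cv2.COLOR_BGR2HSV).astype(int)
print('w15',[(r,*g15[r,345,1:].tolist()) for r in range(140,260,5)])
for r in(200,215,240,270):
  v=g[r,:,2]; print(r,[(x,int(v[x+2]-v[x-2])) for x in range(240,400) if abs(v[x+2]-v[x-2])>30])
```

```text
285 [(140, 138, 126), (145, 140, 129), (150, 24, 63), (155, 17, 167), (160, 11, 162), (165, 11, 160), (170, 10, 161), (175, 11, 141), (180, 12, 143), (185, 12, 144), (190, 9, 143), (195, 9, 144), (200, 9, 145), (205, 9, 145), (210, 11, 156), (215, 5, 234), (220, 5, 236), (225, 4, 236), (230, 4, 237), (235, 4, 236), (240, 4, 236), (245, 4, 236), (250, 4, 237), (255, 4, 237)]
300 [(140, 133, 144), (145, 134, 147), (150, 16, 62), (155, 15, 170), (160, 14, 167), (165, 14, 165), (170, 11, 169), (175, 11, 145), (180, 7, 140), (185, 11, 144), (190, 9, 144), (195, 12, 147), (200, 12, 146), (205, 9, 146), (210, 14, 159), (215, 5, 235), (220, 4, 236), (225, 5, 235), (230, 7, 235), (235, 5, 236), (240, 4, 236), (245, 5, 237), (250, 4, 236), (255, 4, 237)]
345 [(140, 140, 151), (145, 137, 160), (150, 25, 61), (155, 13, 175), (160, 15, 172), (165, 15, 170), (170, 11, 168), (175, 9, 143), (180, 11, 143), (185, 9, 145), (190, 12, 144), (195, 9, 144), (200, 11, 143), (205, 9, 145), (210, 11, 163), (215, 5, 234), (220, 5, 236), (225, 4, 235), (230, 5, 236), (235, 5, 234), (240, 5, 236), (245, 3, 235)
[... 1056 characters left out ...]
67, 33), (270, 58), (271, 67), (272, 91), (273, 48), (368, -68), (369, -58), (370, -57), (371, -38), (384, -34), (385, -35)]
240 [(255, -70), (256, -98), (257, -104), (258, -95), (259, -42), (266, 49), (267, 37), (268, 39), (270, -42), (272, 54), (273, 79), (274, 112), (275, 59), (365, -47), (366, -87), (367, -71), (368, -56)]
270 [(256, -32), (257, -79), (258, -110), (259, -101), (260, -78), (261, -32), (267, 42), (268, 47), (269, 42), (270, 34), (275, 71), (276, 94), (277, 96), (278, 56), (303, -85), (304, -177), (305, -219), (306, -221), (307, -130), (332, 64), (333, 152), (334, 212), (335, 221), (336, 148), (337, 53), (363, -99), (364, -117), (365, -88), (366, -63), (367, 32), (368, 51)]
```

The released cassette has pitched: its +y end dropped in, and its −y end is propped on the mouth bevel (the −y face now spans rows 175–211). I'll regrip, move it a few mm to +y and release again.

```bash
python3 -m pendant '[[0,0,0,0],[0,0,0,0],[0,0,0,0],[0,0,0,0],[0,0,0,0]]' 0; python3 -m pendant '[[-0.1,0,-0.1,0],[-0.2,0,-0.1,0],[-0.35,0,-0.1,0],[-0.4,0,-0.1,0],[-0.4,0,-0.1,0]]'; python3 -m pendant '[[0,0,0,0],[0,0,0,0],[0,0,0,0],[0,0,0,0],[0,0,0,0]]' 0.3;  python3 - <<'E'
from h import *
T,im=snap('wrist','w18.png'); g=cv2.cvtColor(im,cv2.COLOR_RGB2HSV).astype(int)
for c in(300,345): print(c,[(r,*g[r,c,1:].tolist()) for r in range(140,260,5)])
E
```

```text
time_s: 22.42
eef_pos: [0.4782, 0.0418, 0.0593]
eef_rot: [-0.0, 0.77, -0.638, 0.0]
wrist_force: [0.0, -0.0, 0.8]
opening: 0.122
grasp_force: 60.7
time_s: 22.83
eef_pos: [0.4771, 0.046, 0.06]
eef_rot: [0.0, 0.77, -0.638, -0.0]
wrist_force: [0.2, -0.3, -2.8]
opening: 0.129
grasp_force: 60.2
time_s: 23.25
eef_pos: [0.4775, 0.0457, 0.0603]
eef_rot: [-0.0, 0.77, -0.638, 0.0]
wrist_force: [-0.5, -1.6, -0.6]
opening: 0.3
grasp_force: 0.0
300 [(140, 143, 148), (145, 10, 147), (150, 14, 162), (155, 12, 165), (160, 14, 165), (165, 15, 138), (170, 6, 135), (175, 9, 141), (180, 7, 140), (185, 13, 141), (190, 9, 140), (195, 6, 137), (200, 11, 144), (205, 9, 142), (210, 6, 225), (215, 4, 236), (220, 5, 236), (225, 4, 236), (230, 5, 236), (235, 5, 235), (240, 4, 236), (245, 4, 237), (250, 5, 236), (255, 4, 236)]
345 [(140, 140, 159), (145, 14, 150), (150, 15, 169), (155, 14, 170), (160, 15, 170), (165, 18, 144), (170, 6, 132), (175, 7, 137), (180, 11, 137), (185, 13, 142), (190, 12, 143), (195, 11, 145), (200, 7, 144), (205, 7, 144), (210, 7, 224), (215, 5, 236), (220, 5, 236), (225, 4, 234), (230, 5, 235), (235, 6, 236), (240, 5, 235), (245, 5, 236), (250, 4, 235), (255, 3, 235)]
```

```bash
python3 -m pendant '[[2,0,-3,0],[4,0,-6,0],[6,0,-8,0],[8,0,-8,0],[9,0,-8,0],[9,0,-8,0],[9,0,-8,0],[9,0,-8,0]]' 0.3
python3 - <<'E'
from h import *
T,im=snap('wrist','w19.png');np.save('T19.npy',T);print(T[:3,3]); _,s=snap('scene','s19.png')
cv2.imwrite('pics/c19.png',np.hstack([cv2.resize(im[150:390,160:460],(500,400)),cv2.resize(s[160:280,240:330],(300,400))])[:,:,::-1])
E
```

```text
time_s: 23.97
eef_pos: [0.4929, -0.0416, 0.139]
eef_rot: [0.0, 0.77, -0.638, -0.001]
wrist_force: [-1.0, 0.1, 0.6]
opening: 0.3
grasp_force: 0.0
[ 0.49294717 -0.04163428  0.13898268]
```

View pics/c19.png

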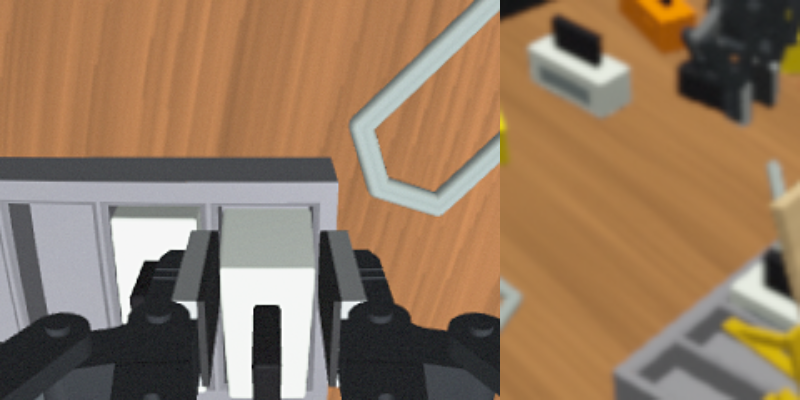

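View: cassette 1 is pitched in bay 1, its −y face at (265,235) in the crop and its front end up. I'll press that end down with closed fingertips.

Run:
```python
from h import *
p=O-U*.078-V*.063; rows([*p,.085],10.7); print(ctrl.get_obs()['q'].round(2))
```

```text
shift cm [-4.22 -0.06  5.43] roll deg 0.039776349511157605 tool y yaw -169.3
[-0.32  0.09  1.88  0.    1.18  2.63]
```

```bash
python3 -m pendant '[[-1,0,0,0],[-3,0,1,0],[-4.2,0,3,0],[-4.2,0,5.5,0],[-4.2,0,6.5,0],[-4.2,0,7.5,0],[-4.2,0,7.5,0],[-4.2,0,7.5,0]]' 0;python3 -m pendant '[[0,0,0.3,0],[0,0,0.6,0],[0,0,0.9,0],[0,0,0.9,0]]';python3 -m pendant '[[0,0,0.3,0],[0,0,0.5,0],[0,0,0.5,0],[0,0,0.5,0]]'
```

```text
time_s: 24.73
eef_pos: [0.4864, -0.0014, 0.0653]
eef_rot: [0.0, 0.77, -0.638, -0.0]
wrist_force: [1.0, -0.3, -0.1]
opening: 0.003
grasp_force: 0.0
time_s: 25.07
eef_pos: [0.4885, -0.002, 0.0589]
eef_rot: [-0.001, 0.77, -0.638, 0.002]
wrist_force: [-3.6, 0.5, 17.5]
opening: 0.0
grasp_force: 8.7
time_s: 25.4
eef_pos: [0.4874, -0.0018, 0.0525]
eef_rot: [-0.001, 0.77, -0.638, 0.001]
wrist_force: [0.4, 0.4, 0.7]
opening: -0.002
grasp_force: 0.0
```

```bash
python3 -m pendant '[[0,0,0.4,0],[0,0,0.8,0],[0,0,1.2,0],[0,0,1.6,0],[0,0,1.9,0],[0,0,1.9,0],[0,0,1.9,0]]'; python3 -m pendant '[[0,0,-3,0],[0,0,-6,0],[3,0,-8,0],[6,0,-8,0],[9,0,-8,0],[9,0,-8,0],[9,0,-8,0]]'
python3 - <<'E'
from h import *
T,im=snap('wrist','w20.png');np.save('T20.npy',T); print(T[:3,3])
g=cv2.cvtColor(im,cv2.COLOR_RGB2HSV).astype(int)
k=lambda w:[((w[:2]-O)@U*1e3).round(1).item(),((w[:2]-O)@V*1e3).round(1).item()]
for x in(-.092,-.064,-.04,-.012):
  r=[]
  for y in np.arange(-.095,-.02,.003):
    c,rr=proj('wrist',[*(O+U*x+V*y),.046],T); r.append((round(y*1e3),int(g[int(rr),int(c),2])))
  print(x,r)
for y in(-.060,-.05,-.04):
  r=[]
  for x in np.arange(-.108,.006,.003):
    c,rr=proj('wrist',[*(O+U*x+V*y),.046],T); r.append((round(x*1e3),int(g[int(rr),int(c),2])))
  print(y,r)
E
```

```text
time_s: 25.98
eef_pos: [0.4861, -0.0014, 0.0317]
eef_rot: [0.0, 0.77, -0.638, -0.0]
wrist_force: [-0.1, 0.5, -0.1]
opening: -0.001
grasp_force: 0.0
time_s: 26.57
eef_pos: [0.503, -0.091, 0.112]
eef_rot: [-0.0, 0.769, -0.639, -0.0]
wrist_force: [-0.2, 0.6, -0.5]
opening: 0.001
grasp_force: 0.0
[ 0.50297024 -0.09102409  0.11196891]
-0.092 [(-95, 71), (-92, 38), (-89, 38), (-86, 60), (-83, 51), (-80, 44), (-77, 42), (-74, 44), (-71, 46), (-68, 46), (-65, 44), (-62, 38), (-59, 33), (-56, 39), (-53, 40), (-50, 32), (-47, 37), (-44, 39), (-41, 34), (-38, 33), (-35, 45), (-32, 42), (-29, 38), (-26, 41), (-23, 82)]
-0.064 [(-95, 74), (-92, 39), (-89, 41), (-86, 58), (-83, 39), (-80, 39), (-77, 34), (-74, 45), (-71, 37), (-68, 40), (-65, 41), (-62, 41), (-59, 29), (-56, 45), (-53, 36), (-50, 39), (-47, 41), (-44, 49), (-41, 44), (-38, 47), (-35, 49), (-32, 49), (-29, 47), (-26, 45), (-23, 58)]
-0.04 [(-95, 79), (-92, 79), (-89, 193), (-86, 193), (-83, 191), (-80, 139), (-77, 38), (-74, 40), (-71, 38), (-68, 42), (-65, 39), (-62, 28), (-59, 40), (-56, 40), (-53, 37), (-50, 32), (-47, 39), (-44
[... 931 characters left out ...]
 (-72, 57), (-69, 45), (-66, 48), (-63, 40), (-60, 42), (-57, 41), (-54, 40), (-51, 39), (-48, 42), (-45, 37), (-42, 35), (-39, 42), (-36, 38), (-33, 40), (-30, 43), (-27, 51), (-24, 83), (-21, 80), (-18, 78), (-15, 83), (-12, 80), (-9, 66), (-6, 63), (-3, 61), (0, 67), (3, 67)]
-0.04 [(-108, 40), (-105, 31), (-102, 39), (-99, 40), (-96, 44), (-93, 39), (-90, 39), (-87, 67), (-84, 52), (-81, 28), (-78, 26), (-75, 28), (-72, 63), (-69, 72), (-66, 45), (-63, 40), (-60, 36), (-57, 43), (-54, 42), (-51, 35), (-48, 41), (-45, 72), (-42, 81), (-39, 52), (-36, 43), (-33, 36), (-30, 37), (-27, 42), (-24, 40), (-21, 78), (-18, 81), (-15, 80), (-12, 83), (-9, 90), (-6, 79), (-3, 71), (0, 56), (3, 55)]
```

Run:
```python
from h import *
p=O+U*.04-V*.055; rows([*p,.17],10.7)
```

```text
shift cm [ -9.98 -11.82  -5.84] roll deg -0.1033013033894008 tool y yaw -169.4
```

```bash
python3 -m pendant '[[0,-2.5,-2.5,0],[-2.5,-5,-5.8,0],[-5,-7.5,-5.8,0],[-7.5,-10,-5.8,0],[-10,-11.8,-5.8,0],[-10,-11.8,-5.8,0],[-10,-11.8,-5.8,0],[-10,-11.8,-5.8,0]]' 0.3
cat >> h.py <<'E'
def bays(im,T,xs=(-.078,-.026,.026),zt=.046):
    g=cv2.cvtColor(im,cv2.COLOR_RGB2HSV).astype(int)
    def run(a,b,ax):
        P=[on and proj('wrist',[*(O+U*x+V*y),zt],T) for x,y in zip(a,b)]
        w=np.array([g[int(round(r)),int(round(c)),2]>205 and g[int(round(r)),int(round(c)),1]<25 if 0<=r<479.4 and 0<=c<639.4 else False for c,r in P])
        e=np.flatnonzero(np.diff(w.astype(int))); return (ax[e]*1e3).round(1).tolist()
    for x in xs:
        Y=np.arange(-.1,.06,.0005); X=np.arange(x-.035,x+.035,.0005)
        print('bay x',x,'along y',[run(0*Y+x+d,Y,Y) for d in(-.013,.013)],'along x',[run(X,0*X+y,X) for y in(-.060,.018)])
E
python3 - <<'E'
from h import *
T,im=snap('wrist','w21.png');np.save('T21.npy',T); bays(im,T)
for f in fins(im,T,.080): print(f,[((f[1]-O)@q*1e3).round(1) for q in(U,V)])
E
```

```text
time_s: 27.28
eef_pos: [0.5993, 0.0313, 0.1693]
eef_rot: [0.001, 0.77, -0.638, -0.001]
wrist_force: [-0.8, -0.8, -0.3]
opening: 0.299
grasp_force: 0.0
bay x -0.078 along y [[-85.0, -76.0, -70.0, -44.5, 28.0, 29.0], [-85.0, -76.0, -70.5, 28.5]] along x [[-105.0, -98.0, -97.5, -58.0, -49.0, -48.0, -46.0], [-78.5, -58.0, -46.0]]
bay x -0.026 along y [[-85.0, -76.5, -70.0, -41.0], [-85.5, -76.5, -70.5, 14.0]] along x [[-58.0, -49.0, -48.0, -46.0, -7.0], [-58.0, -46.0, -42.0, -25.0, -17.0]]
bay x 0.026 along y [[-85.0, -84.0, -73.0, -72.5, -70.0, -69.5], []] along x [[-7.0, 10.0, 10.5], []]Traceback (most recent call last):
  File "<stdin>", line 3, in <module>
  File "h.py", line 45, in fins
    P=np.array([on('wrist',p[0],z,T)[:2] for p in c],np.float32); r=cv2.minAreaRect(P); b=cv2.boxPoints(r)
                ~~^^^^^^^^^^^^^^^^^^
  File "h.py", line 17, in on
    c,d=ray(n,uv,T); return c+d*(z-c[2])/d[2]
        ~~~^^^^^^^^
  File "h.py", line 11, in ray
    K,C=cam(n,T); a=(uv[0]-K[0,2])/K[0,0]; b=(uv[1]-K[1,2])/K[1,1]
        ~~~^^^^^
  File "h.py", line 8, in cam
    i=imaging.camera_info(n); K=np.array(i['K'])
ValueError: time passes only in moves, steps and waits
```

Run:
```python
from h import *
rows([.447,-.342,.131],8.0)
```

```text
shift cm [33.77 21.89  3.88] roll deg 2.716202842760879 tool y yaw -169.3
```

```bash
python3 -m pendant '[[3,2,0,1],[6,4,0,2],[9,6,0,2.7],[12,8,0,2.7],[15,10,0,2.7],[18,12,0,2.7],[21,14,0,2.7],[24,16,1,2.7],[27,18,2,2.7],[30,20,3,2.7],[33,21.5,3.8,2.7],[33.8,21.9,3.9,2.7]]' 0.6; python3 -m pendant '[[0,0,0,0],[0,0,0,0],[0,0,0,0]]'
python3 - <<'E'
from h import *
T,im=snap('wrist','w22.png')
print(T[:3,3]); np.save('T22.npy',T)
for f in fins(im,T): print(f, (T[:2,:2].T@(f[1]-T[:2,3])).round(4));
E
```

```text
time_s: 28.33
eef_pos: [0.4443, -0.3467, 0.1298]
eef_rot: [0.001, 0.753, -0.658, -0.001]
wrist_force: [0.0, -0.2, -0.3]
opening: 0.598
grasp_force: 0.0
time_s: 28.58
eef_pos: [0.4479, -0.3415, 0.1315]
eef_rot: [-0.0, 0.755, -0.656, -0.0]
wrist_force: [-0.3, 0.2, -0.2]
opening: 0.599
grasp_force: 0.0
[ 0.44793145 -0.34149133  0.13146803]
(array([326., 234.]), array([ 0.4464, -0.3523]), np.float32(97.831985), array([0.011, 0.063])) [0.0105 0.003 ]
```

```bash
python3 -m pendant '[[0.7,0.2,3,0],[0.7,0.2,6,0],[0.7,0.2,9,0],[0.7,0.2,10,0],[0.7,0.2,10.05,0],[0.7,0.2,10.05,0]]' 0.6; python3 -m pendant '[[0,0,0,0],[0,0,0,0],[0,0,0,0],[0,0,0,0],[0,0,0,0],[0,0,0,0]]' 0;python3 -m pendant '[[0,0,-1,0],[0,0,-3,0],[0,0,-6,0],[0,0,-9,0],[0,0,-9,0],[0,0,-9,0]]'
python3 - <<'E'
from h import *
T,im=snap('wrist','w23.png'); np.save('T23.npy',T); inhand(im,T,T[2,3]+.0084)
rows([*bay(3),T[2,3]],10.7)
E
```

```text
time_s: 29.13
eef_pos: [0.4474, -0.3489, 0.0312]
eef_rot: [-0.0, 0.755, -0.656, -0.0]
wrist_force: [0.8, -0.7, -0.2]
opening: 0.597
grasp_force: 0.0
time_s: 29.63
eef_pos: [0.4475, -0.3506, 0.0322]
eef_rot: [0.0, 0.755, -0.656, 0.001]
wrist_force: [-0.9, 1.1, 7.2]
opening: 0.128
grasp_force: 61.9
time_s: 30.13
eef_pos: [0.4478, -0.3507, 0.123]
eef_rot: [0.0, 0.755, -0.656, 0.002]
wrist_force: [0.0, 0.0, -2.1]
opening: 0.129
grasp_force: 60.4
y -15 white changes at x [-17, -16, 0, 48]
y 0 white changes at x [27, 48]
y 15 white changes at x [0, 48]
x 38 white changes at y [-20, 19]
x 44 white changes at y [-20, 19]
shift cm [-38.87 -18.91  -0.21] roll deg -2.7207703309394446 tool y yaw -172.0
```

```bash
python3 -m pendant '[[-3,-1.5,0,-1],[-6,-3,0,-2],[-9.5,-4.6,0,-2.7],[-13,-6.3,0,-2.7],[-16.5,-8,0,-2.7],[-20,-9.7,0,-2.7],[-23.5,-11.5,0,-2.7],[-27,-13.2,0,-2.7],[-30.5,-15,0,-2.7],[-34,-17,0,-2.7],[-37,-18.5,0,-2.7],[-38.7,-18.9,0,-2.7]]'; python3 -m pendant '[[0,0,0,0],[0,0,0,0],[0,0,0,0]]'
python3 - <<'E'
from h import *
T,im=snap('wrist','w24.png'); np.save('T24.npy',T); bays(im,T,xs=(.026,),zt=T[2,3]+.0084)
rows([*(bay(3)+T[:2,0]*.0015+T[:2,1]*.0005),.037],10.7)
E
```

```text
time_s: 31.18
eef_pos: [0.5797, 0.0637, 0.1184]
eef_rot: [0.0, 0.771, -0.637, -0.002]
wrist_force: [0.5, -0.4, -2.3]
opening: 0.128
grasp_force: 60.5
time_s: 31.43
eef_pos: [0.5789, 0.0594, 0.119]
eef_rot: [0.001, 0.77, -0.638, -0.001]
wrist_force: [0.5, -0.7, -2.9]
opening: 0.128
grasp_force: 60.3
bay x 0.026 along y [[-70.5, -28.5, -6.5, -4.0], [-70.5, -24.5]] along x [[-4.5, 4.0, 5.5, 43.0], []]
shift cm [-0.1  -0.1   8.24] roll deg -0.06617530902428825 tool y yaw -169.4
```

```bash
python3 -m pendant '[[-0.1,-0.1,1.5,0],[-0.1,-0.1,3,0],[-0.1,-0.1,4.2,0],[-0.1,-0.1,5,0],[-0.1,-0.1,5.4,0],[-0.1,-0.1,5.4,0],[-0.1,-0.1,5.4,0]]';python3 -m pendant '[[0,0,0.3,0],[0,0,0.6,0],[0,0,0.9,0],[0,0,0.9,0],[0,0,0.9,0]]'
```

```text
time_s: 32.07
eef_pos: [0.5812, 0.0607, 0.0669]
eef_rot: [-0.0, 0.77, -0.638, 0.0]
wrist_force: [-0.1, -0.3, -3.0]
opening: 0.13
grasp_force: 60.3
time_s: 32.48
eef_pos: [0.5808, 0.0611, 0.0575]
eef_rot: [0.0, 0.77, -0.638, -0.0]
wrist_force: [0.2, -0.2, -1.9]
opening: 0.133
grasp_force: 60.4
```

Below the mouth with no contact force, so I'll go on to the floor, release and check all three bays from beside them.

```bash
python3 -m pendant '[[0,0,0.7,0],[0,0,1.3,0],[0,0,1.8,0],[0,0,2.05,0],[0,0,2.05,0],[0,0,2.05,0]]'; python3 -m pendant '[[0,0,0,0],[0,0,0,0],[0,0,0,0],[0,0,0,0]]' 0.3;  python3 -m pendant '[[0,0,-2,0],[0,0,-5,0],[0,0,-8,0],[3,0,-11,0],[3.5,-3,-13.2,0],[3.5,-6,-13.2,0],[3.5,-8,-13.2,0],[3.5,-8,-13.2,0],[3.5,-8,-13.2,0]]' 0.3
python3 - <<'E'
from h import *
T,im=snap('wrist','w25.png');np.save('T25.npy',T); print(T[:3,3]);bays(im,T)
im0=cv2.imread('pics/w5.png')
_,s=snap('scene','s25.png');_,d=snap('side','d25.png')
for n,i in(('scene',s),('side',d)):
    h=cv2.cvtColor(i,cv2.COLOR_RGB2HSV); m=(((h[...,0]<6)|(h[...,0]>174))&(h[...,1]>150)&(h[...,2]>90)).astype(np.uint8)
    k,l,st,c=cv2.connectedComponentsWithStats(m); print(n,[(st[j].tolist(),c[j].round(1)) for j in range(1,k) if st[j,4]>60])
E
```

```text
time_s: 32.98
eef_pos: [0.5806, 0.0611, 0.0381]
eef_rot: [0.0, 0.77, -0.638, -0.001]
wrist_force: [-6.0, 1.1, 12.0]
opening: 0.129
grasp_force: 62.7
time_s: 33.32
eef_pos: [0.5811, 0.061, 0.037]
eef_rot: [-0.0, 0.77, -0.638, 0.0]
wrist_force: [-0.4, -0.2, 0.1]
opening: 0.303
grasp_force: 0.0
time_s: 34.07
eef_pos: [0.6662, 0.0415, 0.1683]
eef_rot: [0.0, 0.77, -0.638, -0.0]
wrist_force: [-1.0, 0.8, -0.8]
opening: 0.298
grasp_force: 0.0
[0.66620568 0.04148026 0.16832039]
bay x -0.078 along y [[-85.0, -83.5, -82.5, -81.5, -80.0, -79.0, -76.5, -76.0, -70.0, -46.0, 24.5, 29.5], [-85.0, -76.5, -70.0, 29.0]] along x [[-97.5, -58.0, -47.0], [-83.5, -57.5]]
bay x -0.026 along y [[-85.0, -76.5, -69.5, -45.0, 28.0, 29.0], [-84.5, -76.5, -70.0, 29.5]] along x [[-58.0, -47.0, -7.0, 3.5, 5.5, 7.0], [-57.5, -28.5, -7.0, 7.5]]
bay x 0.026 along y [[-85.0, -76.0, -69.5, -41.0], [-85.0, -76.0, -69.0, 30.0]] along x [[-7.0, 3.5, 5.5, 7.0, 46.5, 53.5, 55.5], [-7.0, 7.5, 9.0, 27.5, 46.0]]
scene [([332, 160, 36, 28, 195], array([349.5, 173.3])), ([113, 166, 12, 10, 88], array([118.9, 170.4])), ([467, 313, 33, 23, 313], array([482.4, 323.9]))]
side [([277, 176, 61, 9, 301], array([307.7, 180.3]))]
```

All three cassettes read home: level, y ends at −70/+29 mm, x edges within 1 mm. Back to the bar.

Run:
```python
from h import *
b=tri(('scene',(349.5,173.3)),('side',(307.7,180.3))); print('bar',b,[((b[:2]-O)@q*1e3).round(1) for q in(U,V)])
a=np.arctan2(b[2]-.088,.12-(b[:2]-O)@V); print('angle',a)
p=O+V*(.12-.235*np.cos(1.27)); print(p,.088+.235*np.sin(1.27)); rows([*p,.36],100.7)
```

```text
bar [0.54138978 0.12410187 0.31152267] [np.float64(-0.4), np.float64(48.5)]
angle 1.2612907339929877
[0.54144723 0.12599813] 0.31244870106240263
shift cm [-10.6   10.6  -19.13] roll deg 89.98545923344932 tool y yaw -169.3
```

```bash
python3 -m pendant '[[2,0,-3,-7],[2,0,-6,-14],[2,0,-9,-21],[2,0,-12,-28],[2,0,-15,-35],[2,0,-17.5,-42],[2,1.5,-19.1,-49],[1,4,-19.1,-56],[-2,6,-19.1,-63],[-5,8,-19.1,-70],[-8,10,-19.1,-77],[-10.6,10.6,-19.1,-84]]' 0.5; python3 -m pendant '[[0,0,0,-6],[0,0,0,-6],[0,0,0,-6]]'
python3 - <<'E'
from h import *
T,im=snap('wrist','w26.png'); print(T[:3,3])
hsv=cv2.cvtColor(im,cv2.COLOR_RGB2HSV)
m=(((hsv[...,0]<8)|(hsv[...,0]>172))&(hsv[...,1]>150)&(hsv[...,2]>90)).astype(np.uint8)
n,l,s,c=cv2.connectedComponentsWithStats(m); k=1+s[1:,4].argmax(); print(s[k],c[k])
P=np.array([on('wrist',(x,y),.316,T)[:2] for y,x in np.argwhere(l==k)],np.float32); r=cv2.minAreaRect(P);print(r)
rows([*r[0],.280],100.7)
E
```

```text
time_s: 35.22
eef_pos: [0.539, 0.127, 0.3605]
eef_rot: [-0.0, 0.999, 0.044, -0.0]
wrist_force: [1.8, 0.1, 0.3]
opening: 0.5
grasp_force: 0.0
time_s: 35.47
eef_pos: [0.5417, 0.1259, 0.3602]
eef_rot: [0.0, 0.996, 0.092, 0.0]
wrist_force: [0.4, 0.6, 0.2]
opening: 0.499
grasp_force: 0.0
[0.54167735 0.12594461 0.36024186]
[ 309  151   21  198 3815] [319.74442988 247.95779817]Traceback (most recent call last):
  File "<stdin>", line 6, in <module>
  File "h.py", line 17, in on
    c,d=ray(n,uv,T); return c+d*(z-c[2])/d[2]
        ~~~^^^^^^^^
  File "h.py", line 11, in ray
    K,C=cam(n,T); a=(uv[0]-K[0,2])/K[0,0]; b=(uv[1]-K[1,2])/K[1,1]
        ~~~^^^^^
  File "h.py", line 8, in cam
    i=imaging.camera_info(n); K=np.array(i['K'])
ValueError: time passes only in moves, steps and waits
```

```bash
sed -i 's/^def cam(n,T=None):/_I={}\nimport pickle,os\ndef cam(n,T=None):/; s/    i=imaging.camera_info(n); K=np.array(i\[.K.\])/    if n not in _I: _I[n]=imaging.camera_info(n)\n    i=_I[n]; K=np.array(i["K"])/' h.py; python3 -m pendant '[[0,0,2,0],[0,0,4,0],[0,0,6,0],[0,0,7.5,0],[0,0,8,0],[0,0,8,0],[0,0,8,0]]'; python3 -m pendant '[[0,0,0,0],[0,0,0,0],[0,0,0,0],[0,0,0,0],[0,0,0,0]]' 0; python3 -m pendant '[[0,-0.9,-0.25,0],[0,-1.8,-0.5,0],[0,-3,-0.7,0],[0,-4.1,-0.9,0],[0,-5.3,-1,0],[0,-6.5,-1.05,0],[0,-7.2,-1.05,0],[0,-7.7,-1.05,0],[0,-7.7,-1.05,0],[0,-7.7,-1.05,0]]'
python3 - <<'E'
from h import *
p=tool()[:3,3]; print([((p[:2]-O)@q*1e3).round(1) for q in(U,V)],p[2])
E
```

```text
time_s: 36.1
eef_pos: [0.5427, 0.1254, 0.2806]
eef_rot: [0.0, 0.996, 0.092, 0.0]
wrist_force: [-0.3, -0.1, 0.5]
opening: 0.499
grasp_force: 0.0
time_s: 36.52
eef_pos: [0.543, 0.1259, 0.2815]
eef_rot: [0.0, 0.996, 0.093, 0.001]
wrist_force: [-0.8, -0.6, 4.8]
opening: 0.117
grasp_force: 58.9
time_s: 37.35
eef_pos: [0.5283, 0.2031, 0.2908]
eef_rot: [-0.001, 0.996, 0.094, 0.001]
wrist_force: [5.5, 0.6, 3.5]
opening: 0.114
grasp_force: 63.0
[np.float64(1.4), np.float64(128.6)] 0.2907981659468426
```

Run:
```python
from h import *
snap('scene','s27.png')
for f in('s5.png','s25.png','s27.png'):
    h=cv2.cvtColor(cv2.imread('pics/'+f),cv2.COLOR_BGR2HSV)[260:330,270:340].astype(int)
    m=((h[...,0]>=4)&(h[...,0]<16)&(h[...,1]>180)&(h[...,2]>150)).astype(np.uint8)
    k,l,s,c=cv2.connectedComponentsWithStats(m); print(f,[(s[j].tolist(),(c[j]+[270,260]).round(1)) for j in range(1,k) if s[j,4]>8])
```

```text
s5.png [([41, 36, 4, 5, 11], array([312.3, 297.8]))]
s25.png [([41, 36, 4, 5, 10], array([312.3, 298. ]))]
s27.png [([34, 30, 7, 10, 30], array([307.3, 294.8]))]
```

The pawl blob has shifted from (312,298) to (307,295), and the bar is past the hinge (about 1.6 rad), so the pawl is thrown. Lowering along the arc.

```bash
python3 -m pendant '[[0,1.2,0,0],[0,2.4,0.05,0],[0,3.5,0.2,0],[0,4.7,0.35,0],[0,5.8,0.6,0],[0,7,0.85,0],[0,8.1,1.2,0],[0,9.2,1.6,0],[0,10.3,2.05,0],[0,11.4,2.55,0],[0,12.4,3.1,0],[0,13.4,3.7,0]]'
python3 - <<'E'
from h import *
p=tool()[:3,3]; print([((p[:2]-O)@q*1e3).round(1) for q in(U,V)],p[2])
E
```

```text
time_s: 38.4
eef_pos: [0.5531, 0.0695, 0.2528]
eef_rot: [-0.001, 0.996, 0.093, 0.0]
wrist_force: [6.7, 2.0, -0.2]
opening: 0.115
grasp_force: 61.9
[np.float64(1.0), np.float64(-7.3)] 0.25276941442714596
```

```bash
python3 -m pendant '[[0,0.97,0.66,0],[0,1.9,1.36,0],[0,2.8,2.1,0],[0,3.67,2.9,0],[0,4.5,3.75,0],[0,5.27,4.63,0],[0,6,5.55,0],[0,6.7,6.5,0],[0,7.33,7.5,0],[0,7.92,8.5,0],[0,8.46,9.55,0],[0,8.94,10.62,0]]'
python3 - <<'E'
from h import *
p=tool()[:3,3]; print([((p[:2]-O)@q*1e3).round(1) for q in(U,V)],p[2])
E
```

```text
time_s: 39.4
eef_pos: [0.5696, -0.0184, 0.1464]
eef_rot: [-0.0, 0.996, 0.093, 0.0]
wrist_force: [6.2, 1.4, 0.2]
opening: 0.116
grasp_force: 58.4
[np.float64(0.9), np.float64(-96.8)] 0.14640203444020017
```

```bash
python3 -m pendant '[[0,0.43,1.09,0],[0,0.81,2.2,0],[0,1.13,3.3,0],[0,1.39,4.4,0],[0,1.54,5.2,0],[0,1.62,5.8,0],[0,1.69,6.3,0],[0,1.73,6.7,0],[0,1.77,7.1,0],[0,1.8,7.5,0],[0,1.83,7.9,0],[0,1.84,8.2,0]]'; python3 -m pendant '[[0,0,0.15,0],[0,0,0.3,0],[0,0,0.45,0],[0,0,0.6,0],[0,0,0.75,0],[0,0,0.9,0],[0,0,1,0],[0,0,1,0]]'
python3 - <<'E'
from h import *
p=tool()[:3,3]; print([((p[:2]-O)@q*1e3).round(1) for q in(U,V)],p[2])
E
```

```text
time_s: 40.4
eef_pos: [0.5726, -0.0345, 0.0643]
eef_rot: [-0.002, 0.996, 0.093, -0.0]
wrist_force: [7.5, 6.6, -0.1]
opening: 0.112
grasp_force: 58.6
time_s: 41.07
eef_pos: [0.573, -0.0347, 0.0603]
eef_rot: [-0.001, 0.996, 0.094, -0.0]
wrist_force: [-14.2, 9.0, 43.0]
opening: 0.115
grasp_force: 64.6
[np.float64(1.2), np.float64(-113.4)] 0.06028579794395359
```

```bash
python3 -m pendant '[[0,0,-0.3,0],[0,0,-0.3,0]]'; python3 -m pendant '[[0,0,-0.3,0],[0,0,-0.3,0],[0,0,-0.3,0],[0,0,-0.3,0],[0,0,-2,0],[0,0,-5,0],[0,0,-8,0],[0,0,-11,0],[0,2,-14,0],[0,5,-17,0],[0,8,-17,0],[0,8,-17,0]]' 0.45
python3 - <<'E'
from h import *
def red(n,f):
    _,i=snap(n,f); h=cv2.cvtColor(i,cv2.COLOR_RGB2HSV); m=(((h[...,0]<6)|(h[...,0]>174))&(h[...,1]>150)&(h[...,2]>90)).astype(np.uint8)
    k,l,st,c=cv2.connectedComponentsWithStats(m); return [(st[j].tolist(),c[j].round(1)) for j in range(1,k) if st[j,4]>40]
print(red('scene','s30.png'));print(red('side','d30.png'));print('wrist',red('wrist','w30.png')); T=tool(); np.save('T30.npy',T)
p=O+V*(.12-.235); print('expected closed bar',p,proj('scene',[*p,.088]),proj('side',[*p,.088]),proj('wrist',[*p,.088],T)); print(ctrl.get_obs()['wrist_force'])
E
```

```text
time_s: 41.23
eef_pos: [0.5729, -0.0348, 0.0607]
eef_rot: [-0.001, 0.996, 0.094, 0.0]
wrist_force: [-4.1, 8.2, 23.6]
opening: 0.108
grasp_force: 62.2
time_s: 42.23
eef_pos: [0.5892, -0.1201, 0.2305]
eef_rot: [0.002, 0.996, 0.091, 0.002]
wrist_force: [-0.6, 0.0, 0.0]
opening: 0.453
grasp_force: 0.0
[([113, 166, 12, 10, 88], array([118.9, 170.4])), ([280, 217, 28, 20, 115], array([293.6, 226.8])), ([467, 313, 33, 23, 315], array([482.4, 323.9]))]
[([295, 228, 37, 6, 144], array([313.2, 230.5]))]
wrist [([213, 146, 23, 141, 1736], array([223.7, 215.5]))]
expected closed bar [ 0.57215166 -0.03650047] (np.float64(292.6886787522542), np.float64(227.3718222434469)) (np.float64(313.6782960541828), np.float64(230.2275316681024)) (np.float64(226.5984051382888), np.float64(218.66085935514886))
[-0.57948647  0.25022817 -0.41357408]
```

The bar's pixels match the closed prediction to within 1 px in both fixed views, and the robot is clear of everything. Handing in.

```bash
python3 -m pendant '[[0,0,0,0],[0,0,0,0],[0,0,0,0]]'; python3 -c "
from bench import workorder; print(workorder.hand_in())"
```

```text
time_s: 42.63
eef_pos: [0.5873, -0.1136, 0.2278]
eef_rot: [-0.0, 0.996, 0.094, -0.001]
wrist_force: [-0.2, 0.2, -0.1]
opening: 0.447
grasp_force: 0.0
the job is handed in; nothing more can be done
None
```

I handed the job in at 42.6 s; it returned no verdict, but my last checks showed all three white cassettes home in bays 1–3, the pawl thrown back past the top, and the board lowered gently to flat.

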